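Charge the paint pot with its mixing balls

TASK

Take the drop cup by its leaning handle, bring it in level under the lamp bar, hold it over the yellow-banded mixing pot and press its red release tab down on the pot's rim, so that the hinged bottom swings open and all three mixing balls drop into that pot. Then stand the empty cup upright on the middle of the round work stand, its bottom shut, and let go. Leave both pots and the other things on the bench where they are.

Things in the scene. Friction and masses are not known exactly. Their poses are not given: they have to be found in the camera images.
- cup: Drop cup: steel, 76 mm across (wall 4 mm), wall from 35 to 80 mm above its four short feet (on a 38 mm radius); about 0.29 kg empty. Origin: centre, at the level of the feet; z up; -x points to the handle and the red tab. Its hinged bottom, a 66 mm disc 30 mm above the feet, carries the three loose balls, which the wall keeps in.
- handle_grip (a point): On the axis of the cup's handle, at x -74, y 0, z 139 mm in the cup's frame (same axes). The handle starts on the wall at x -38, z 62 mm and leans outward 25 degrees from vertical, direction (-0.423, 0, 0.906), 130 mm long. Its black grip (last 100 mm) is 14 mm thick along y, 24 mm wide across. A tool pointing down along it is tilted 25 degrees.
- flap (a joint): Angle of the cup's hinged bottom: 0 shut, up to 1.2 rad as it swings down. It turns about the cup's y axis on a hinge at x -34, z 30 mm of the cup's frame; the disc lies on the +x side and its free edge swings down. A spring (0.10 N m shut, 0.20 N m at 1.2 rad) holds it shut under the balls and shuts it again. Balls start to fall at about 0.4 rad and all fall freely at 0.85.
- tab_end (a point): End of the red release tab, the tail of the hinged bottom: 26 mm wide, 44 mm long from the hinge, under the handle, drooping 15 degrees when shut; pushed up relative to the cup it opens the bottom. With the level cup centred over a pot, it meets the rim when the feet are about 21 mm below the rim; with the feet 43 to 48 mm below it the bottom is open by 0.85 to 1 rad, at 4 to 8 N.
- pot_yellow: mixing pot to be charged: white, yellow band and yellow rim, empty, straight-sided, 116 mm outside and 108 mm inside diameter, 110 mm high, floor 4 mm, 0.7 kg, loose on the bench. Origin: centre of its underside, z up.
- pot_green: the other pot, the same but with green band and rim; it gets no balls and stays where it is.
- stand: round grey work stand (locked turntable on a pedestal), fixed, top 180 mm across, 60 mm high; the cup stands on it at the start. Origin: centre of its underside.
- lamp: LED bridge lamp, fixed: a bar 28 mm wide (x), 25 mm high, 860 mm long (y), underside 420 mm above the bench, on two 14 mm tubes 220 mm beyond it (+x), 370 mm to either side. Origin: on the bench under the bar's middle. Pots and stand are in a row along it, centres 42 to 58 mm beyond its middle line, so an upright gripper on the handle would hit the bar.
- ball0_center (a point): centre of a steel mixing ball, 22 mm in diameter, 44 g
- ball1_center (a point): centre of the second ball, the same
- ball2_center (a point): centre of the third ball, the same
- thinner: closed clear bottle, 52 mm across, 120 mm high, loose; origin under its centre
- jar: closed green glass jar, 76 mm across, 95 mm high, loose; origin under its centre
- brush: paint brush, 190 mm long, lying on the bench, loose
- plane: model aeroplane, 240 mm long and across the wings, 65 mm high, loose
- airbrush: airbrush on a small rest, 70 mm foot, 150 mm high, loose; origin under the foot's centre
Not all that is in view belongs to the job. What is shaped like the cup but orange is not meant. What is shaped like the pot_yellow but orange is not meant.

How it is judged:
By the outcome, as a careful person would: the job done as asked, in the order asked, and still so for the second after the job is handed in, with the robot touching nothing.
It also fails if it takes over 58 s, if anything falls off the work surface, if the arm or the gripper's body presses on something with over 40 N, if the wrist force passes 120 N, or if a joint passes its speed limit or range.

ROBOT

A 7-joint arm with a two-finger parallel gripper is mounted at the origin on the work surface. World frame = base frame: x ahead of the robot, y to its left, z up, the work surface at z = 0. Lengths are in m, angles in rad, forces in N, time in s.
With the tool pointing down it reaches from about 0.4 to 0.9 m from the base axis. Payload 5.5 kg.
Tool frame: the origin (TCP) lies at the very end of the fingers, on their centre line; the grasp point (between the pads) lies 19 mm behind it; z points along the fingers, x is the direction in which the jaws open and shut, and the axes are right-handed (so a half turn about z gives the same grasp; the last joint's range is limited). The gripper opens to 92 mm and grips with 3 to 60 N. Pads are 19 mm wide; open, the fingers measure 130 mm over their backs; the gripper's body (75 mm by 190 mm) begins 47 mm behind the grasp point.
Start: joints at [-0.929, 0.501, -0.427, 1.55, 0.221, 1.138, -0.21], TCP at [0.24, 0.604, 0.227] pointing down, gripper open.
Joint ranges: [-2.88, 2.88], [-0.31, 2.03], [-1.54, 1.56], [0.2, 2.42], [-1.41, 4.55], [0.19, 2.02], [-2.57, 2.57]. Speed limits (rad/s): [2.57, 2.57, 3.14, 3.14, 3.14, 3.14, 3.14].

INTERFACE

Orientations are given as [roll, pitch, yaw] about the fixed x, y, z axes, in that order (R = Rz(yaw) Ry(pitch) Rx(roll)).
In Python, from rig import ctrl, grab_frame, job gives the robot as it stands.
- The arm moves only by the shell command python3 -m creep 'ROWS' [FORCE]. ROWS is JSON, a list of rows, each a list of 3 entries, a list of its own where there are three numbers: the shift along the tool's x, y, z scaled (see below), then the turn about the tool's z scaled (see below), then the gripper's target within -1 to 1 (shut at 1, half-way at 0, fully open at -1). A call has 1 to 5 rows; each row shifts and turns the commanded pose from where the row before left it, along the tool's axes as they then stand; what a row does not reach is not made up. The controller multiplies each number of a shift by 500 mm and each number of a turn by 60 degrees. A row lasts 1/12 s, in which the tool goes at most 41.7 mm and 7.16 degrees, less where a joint would pass 70% of its speed; a pose out of reach is approached as far as the arm can. A call with a number of a shift or a turn outside -1 to 1 is refused whole. A call with a gripper value outside its range is refused whole. The fingers move at their own pace and stop on an object; FORCE is the grip in N (left out, the last holds). Time passes only in rows, so rows that do not move let the fingers close. It gives the time, the measured TCP pose, the force and the opening at its end, in the units of the state.
- ctrl.sense(): the state, without advancing time (a new reading comes with each control period).
- grab_frame(name): name is "side" or "top" or "wrist"; returns a dict with "frame" (400x640x3 uint8, red, green, blue), "fx", "fy", "cx", "cy" (pixels), "R" (3x3) and "t" (3): a world point X has camera coordinates R X + t. Camera axes: x right, y down, z forward; pixel columns grow to the right and rows downward; lengths in m; the calibration is good to about 2 mm. A picture is of the moment at which its call begins. There is no depth.
- job.sign_off(): hands the job in, once; it reports no verdict.
The state is a dict: "time_s": time; "joint_positions": joint angles; "joint_vel": joint speeds; "tau": joint torques, N m; "ee_pos": TCP position; "orientation": TCP orientation; "force": force on the tool from outside, world axes, zero at the start; "ft_torque": the same for the moment, N m; "gripper_width": finger opening in m.
Only numpy, scipy, OpenCV 4.12 (cv2) and the standard library are available. Lean on these libraries where they do the work, as an engineer would, in place of code of your own. Each camera call takes 0.05 s, during which the arm holds its last target.

## Working session

There is one attempt and no reset: what is moved stays moved. The work goes in short steps, Python scripts to look and compute and a shell command to move; the robot and the scene stay as the last step left them, time stands still between calls to the robot, and variables do not carry over. Pictures are saved under pics/ and viewed, and the job is handed in when it is done.

```bash
ls; mkdir -p pics
python3 - <<'E'
from rig import ctrl, grab_frame, job
import cv2
s=ctrl.sense(); print({k:(v if not hasattr(v,'round') else v) for k,v in s.items()})
for n in ["side","top","wrist"]:
    f=grab_frame(n); cv2.imwrite(f"pics/{n}0.png",f["frame"][:,:,::-1]); print(n,f["fx"],f["fy"],f["cx"],f["cy"],f["R"],f["t"])
E
```

```text
pics
{'time_s': 0.0, 'joint_positions': array([-0.92880298,  0.50185255, -0.4267973 ,  1.55144716,  0.22077553,
        1.13827906, -0.21025423]), 'joint_vel': array([ 8.88049211e-04, -9.30398648e-04, -9.55626251e-04,  1.14084669e-04,
       -8.99440945e-04, -5.74527543e-04, -6.67007662e-05]), 'tau': array([ 3.51094841e-04, -5.66595519e+01, -5.81548691e+00, -2.79104304e+01,
       -6.86370372e-02,  3.11184302e-02,  1.90314454e-04]), 'ee_pos': array([0.24014074, 0.60326438, 0.22567711]), 'orientation': array([-3.14149599e+00,  1.93232740e-03,  1.19209820e+00]), 'force': array([-0.06049201,  0.69092165, -0.20269867]), 'ft_torque': array([ 0.02295413,  0.06229103, -0.00910362]), 'gripper_width': 0.09155108273303157}
side 375.27116028048795 375.27116028048795 319.9508956896134 197.6375710830942 [[ 0.99825815 -0.05884816 -0.00419014]
 [-0.04687339 -0.74798661 -0.66205658]
 [ 0.03582664  0.66109978 -0.74944215]] [-0.56222123  0.11496221  1.39552958]
top 428.0501822365402 428.0501822365402 326.0293052982433 196.02734307861311 [[-0.02346046 -0.99971389  0.00466294]
 [-0.99644428  0.02300568 -0.08105263]
 [ 0.08092216 -0.00654789 -0.99669892]] [0.00339182 0.55415901 1.52407061]
wrist 350.77435167433777 350.77435167433777 323.3450398875077 197.97888862490353 [[ 0.37042031  0.92886279 -0.00164335]
 [ 0.88504588 -0.35240852  0.30414146]
 [ 0.28192656 -0.11411462 -0.95262546]] [-0.64923734 -0.03670999  0.39161381]
```

View pics/side0.png

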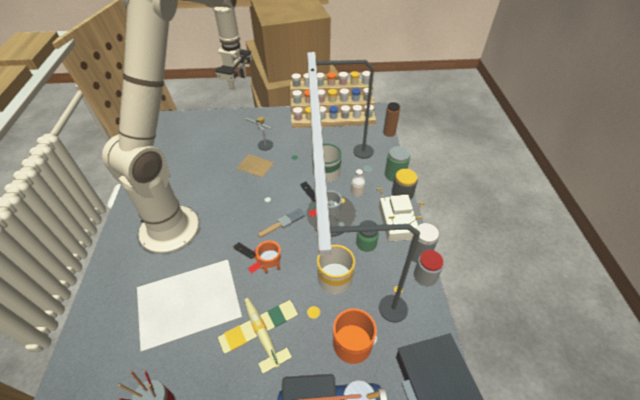

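View pics/top0.png

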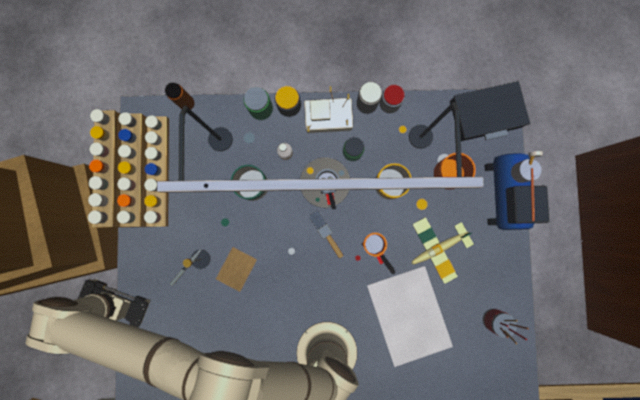

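View pics/wrist0.png

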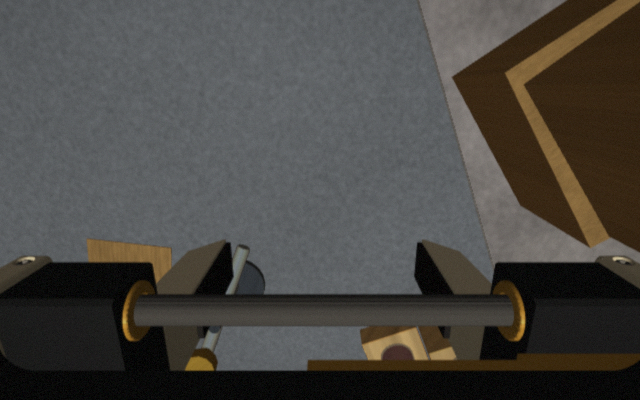

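Run:
```python
import cv2
a=cv2.imread("pics/top0.png"); b=cv2.imread("pics/side0.png")
cv2.imwrite("pics/topz.png",cv2.resize(a[130:280,220:430],(784,560),interpolation=cv2.INTER_CUBIC))
cv2.imwrite("pics/sidez.png",cv2.resize(b[140:300,230:430],(750,600),interpolation=cv2.INTER_CUBIC))
```

```text
(no output)
```

View pics/topz.png

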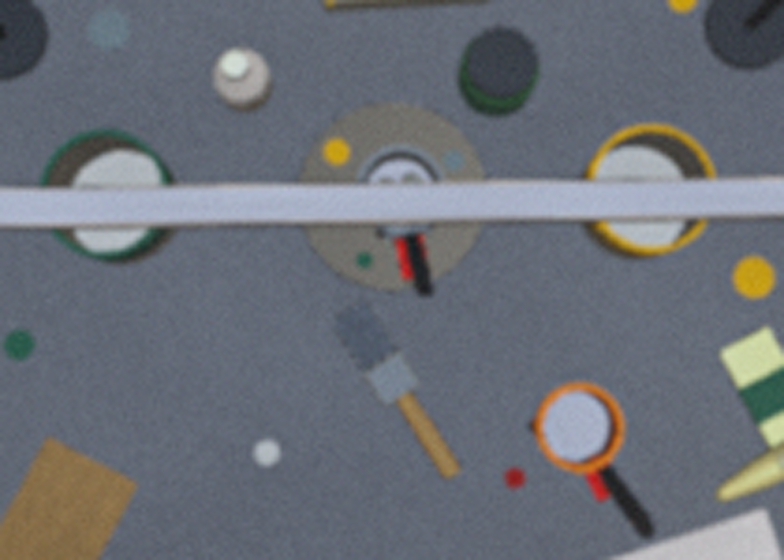

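View pics/sidez.png

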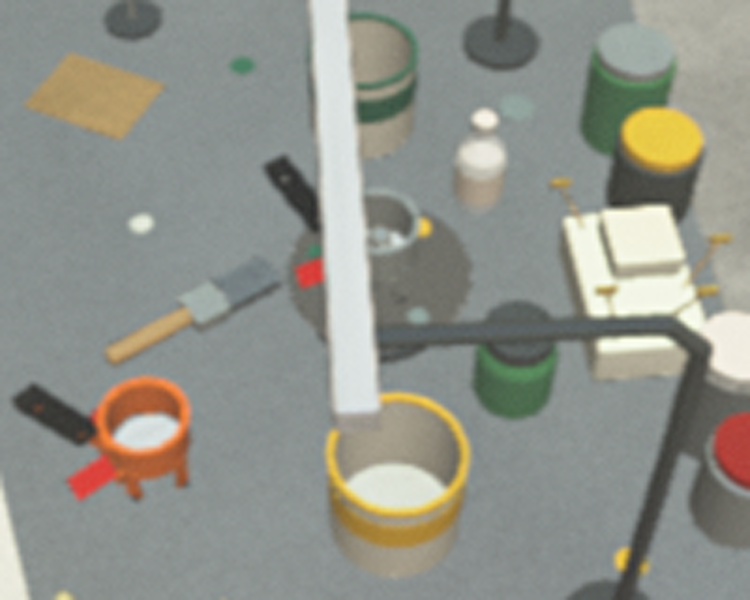

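```bash
cat > h.py <<'E'
import numpy as np, cv2
from scipy.optimize import least_squares
def ray(f,uv):
    uv=np.atleast_2d(uv).astype(float)
    d=np.c_[(uv[:,0]-f["cx"])/f["fx"],(uv[:,1]-f["cy"])/f["fy"],np.ones(len(uv))]
    return -f["R"].T@f["t"], d@f["R"]
def toz(f,uv,z):
    C,d=ray(f,uv); return C+d*((z-C[2])/d[:,2])[:,None]
def proj(f,X):
    c=np.atleast_2d(X)@f["R"].T+f["t"]; return np.c_[f["fx"]*c[:,0]/c[:,2]+f["cx"],f["fy"]*c[:,1]/c[:,2]+f["cy"]]
def tri(f,a,g,b):
    C1,d1=ray(f,a);C2,d2=ray(g,b)
    d1=d1[0];d2=d2[0];A=np.c_[d1,-d2];s=np.linalg.lstsq(A,C2-C1,rcond=None)[0]
    p,q=C1+s[0]*d1,C2+s[1]*d2; return (p+q)/2,np.linalg.norm(p-q)
def circ(P,r=None):
    if r: 
        g=lambda v:np.hypot(P[:,0]-v[0],P[:,1]-v[1])-r
        s=least_squares(g,P[:,:2].mean(0),loss='soft_l1',f_scale=.002); return s.x,np.abs(s.fun).mean()
    g=lambda v:np.hypot(P[:,0]-v[0],P[:,1]-v[1])-v[2]
    s=least_squares(g,[*P[:,:2].mean(0),.05],loss='soft_l1',f_scale=.002); return s.x,np.abs(g(s.x)).mean()
def hsv(f): return cv2.cvtColor(f["frame"],cv2.COLOR_RGB2HSV)
def mask(f,lo,hi,box):
    m=cv2.inRange(hsv(f),lo,hi); o=np.zeros_like(m); x0,y0,x1,y1=box; o[y0:y1,x0:x1]=m[y0:y1,x0:x1]; return o
def pts(m): ys,xs=np.nonzero(m); return np.c_[xs,ys]
E
python3 - <<'E'
from h import *; from rig import grab_frame
import pickle
T=grab_frame("top");S=grab_frame("side");pickle.dump((T,S),open("f0.pkl","wb"))
for f,box in((T,(370,155,420,210)),(S,(310,240,360,275))):
    m=mask(f,(20,150,120),(30,255,255),box);p=pts(m);print(len(p))
    P=toz(f,p,.11);print("yellow",circ(P),circ(P,.056))
for f,box in((T,(225,155,275,210)),):
    m=mask(f,(45,60,30),(90,255,255),box);p=pts(m);print(len(p))
    P=toz(f,p,.11);print("green",circ(P),circ(P,.056))
H=hsv(T)
for uv in [(305,185),(340,200),(345,170),(327,160),(360,200),(300,220)]: print(uv,H[uv[1],uv[0]],T["frame"][uv[1],uv[0]])
# lamp edges in top view
g=T["frame"].astype(int).sum(2)
for u in (200,290,360,440):
    c=g[170:205,u]; ii=np.nonzero(c>520)[0]+170; print(u,ii.min(),ii.max(), toz(T,[(u,ii.min()-.5),(u,ii.max()+.5)],.445)[:,:2])
E
```

```text
145
yellow (array([ 0.59455726, -0.24327966,  0.05694895]), np.float64(0.010111067431328134)) (array([ 0.59471304, -0.24320536]), np.float64(0.010199614701961566))
99
yellow (array([ 0.59764392, -0.24412291,  0.05610193]), np.float64(0.0014080480157042622)) (array([ 0.59767479, -0.24411964]), np.float64(0.0014050496873174662))
150
green (array([0.60230328, 0.25703982, 0.05699063]), np.float64(0.0018321967177498744)) (array([0.6023938 , 0.25703488]), np.float64(0.001970441117629122))
(305, 185) [111  37 198] [169 178 198]
(340, 200) [ 30  13 119] [119 119 113]
(345, 170) [ 30  15 119] [119 119 112]
(327, 160) [ 26  18 112] [112 111 104]
(360, 200) [110  40 114] [ 96 102 114]
(300, 220) [106  49 119] [ 96 107 119]
200 182 189 [[0.56569292 0.32328211]
 [0.54458101 0.32327441]]
290 180 188 [[0.56556813 0.08697736]
 [0.54178954 0.08737315]]
360 179 187 [[ 0.56399911 -0.09721847]
 [ 0.54020045 -0.09650673]]
440 178 185 [[ 0.56182349 -0.30814378]
 [ 0.54064582 -0.30718871]]
```

Run:
```python
from h import *
import pickle
T,S=pickle.load(open("f0.pkl","rb"))
m=cv2.inRange(hsv(T),(15,5,60),(45,60,160));
o=np.zeros_like(m);o[150:215,295:355]=m[150:215,295:355]
cs,_=cv2.findContours(o,cv2.RETR_EXTERNAL,cv2.CHAIN_APPROX_NONE)
p=np.vstack([c[:,0] for c in cs if cv2.contourArea(c)>100])
P=toz(T,p,.06);
for _ in range(4):
    c,e=circ(P,.09); r=np.hypot(P[:,0]-c[0],P[:,1]-c[1]); P=P[abs(r-.09)<.006]
print("stand",c,e,len(P),circ(P))
for nm,f,box in(("T",T,(310,150,350,225)),("S",S,(285,165,360,240))):
    a=f["frame"][box[1]:box[3],box[0]:box[2]][:,:,::-1]
    k=800//a.shape[1] if nm=="S" else 8
    k=min(k,8)
    cv2.imwrite(f"pics/c{nm}.png",cv2.resize(a,None,fx=k,fy=k,interpolation=cv2.INTER_NEAREST)); print(nm,k,box)
    H=mask(f,(0,0,0),(180,255,48),box); n,l,st,ce=cv2.connectedComponentsWithStats(H); print([ (s.tolist()) for s in st[1:] if s[4]>8])
    R=mask(f,(0,150,100),(8,255,255),box); print("red",pts(R).min(0),pts(R).max(0),pts(R).mean(0))
```

```text
stand [0.60145503 0.00106991] 0.0023534673859930432 70 (array([ 0.60116905, -0.00431916,  0.08586933]), np.float64(0.0011826424240003936))
T 8 (310, 150, 350, 225)
[[329, 193, 6, 16, 39]]
red [326 194] [332 203] [328.         199.05882353]
S 8 (285, 165, 360, 240)
[]
red [309 209] [315 215] [312.44117647 212.38235294]
```

View pics/cT.png

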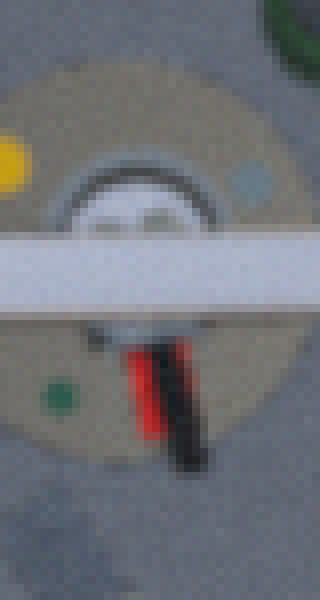

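View pics/cS.png

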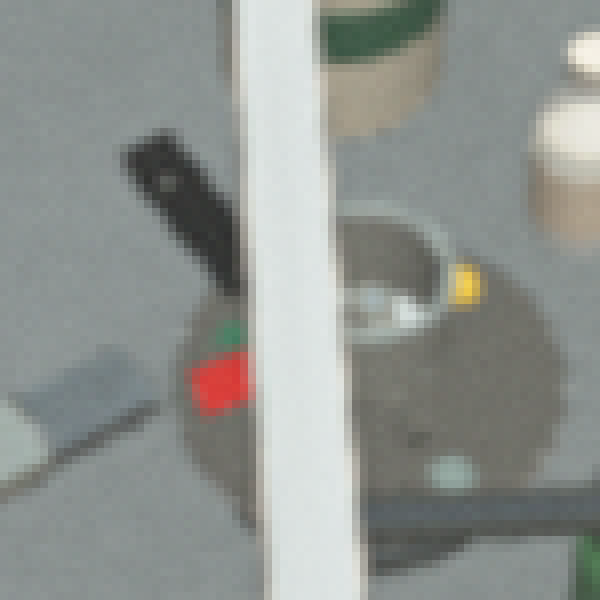

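Run:
```python
from h import *
import pickle
T,S=pickle.load(open("f0.pkl","rb"))
def cT(p): return np.array(p,float)/8-.5+[310,150]
def cS(p): return np.array(p,float)/8-.5+[285,165]
P=toz(T,cT([(62,185),(90,158),(135,148),(180,158),(210,180)]),.14); print("rimT",circ(P,.038))
P=toz(S,cS([(340,202),(380,203),(420,225),(450,255),(455,285),(435,318),(400,340),(365,347)]),.14); print("rimS",circ(P,.038))
# stand in side view
P=toz(S,cS([(177,385),(187,430),(205,470),(235,510),(565,385),(555,440),(530,480),(545,330),(505,275)]),.06); print("standS",circ(P,.09),circ(P))
e,g=tri(T,cT([190,468]),S,cS([148,143])); print("end",e,g)
print(toz(T,cT([190,468]),.238),toz(S,cS([148,143]),.238))
# tab end corners: z in cup = 30-44*sin15=18.6 -> world .0786
print("tabT",toz(T,cT([(140,438),(168,440)]),.0786)); print("tabS",toz(S,cS([(190,372),(203,415)]),.0786))
```

```text
rimT (array([ 0.60154033, -0.01210094]), np.float64(0.0004895551232083322))
rimS (array([ 0.59943062, -0.01297003]), np.float64(0.0020957243763992496))
standS (array([ 0.60207968, -0.00806064]), np.float64(0.0018264313873581272)) (array([ 0.60242209, -0.00982538,  0.08865487]), np.float64(0.0014579712764089476))
end [ 0.50311242 -0.02916456  0.24448533] 0.009248456419282326
[[ 0.49883306 -0.02960166  0.238     ]] [[ 0.50765273 -0.02241025  0.238     ]]
tabT [[ 0.52078484 -0.01183716  0.0786    ]
 [ 0.51963263 -0.02397985  0.0786    ]]
tabS [[ 0.52071745 -0.01262585  0.0786    ]
 [ 0.52552618 -0.03762738  0.0786    ]]
```

```bash
python3 -m creep '[[[0,0,0],[0,0.05,0],-1]]'; python3 -m creep '[[[0,0,0],0,-1]]'
```

```text
time_s: 0.33
ee_pos: [0.2403, 0.6038, 0.2264]
orientation: [-3.142, 0.001, 1.192]
force: [-0.5, -0.1, -0.3]
gripper_width: 0.0918invalid input
```

```bash
cat > kin.py <<'E'
import numpy as np
from scipy.spatial.transform import Rotation as Ro
MDH=[(0,0,.267),(-90,0,0),(90,0,.293),(90,.0525,0),(90,.0775,.3425),(90,0,0),(-90,.076,.097)]
def fk(q,b=0,L=.172,full=False):
    T=np.eye(4);T[:3,:3]=Ro.from_euler('z',b).as_matrix();out=[]
    for (al,a,d),t in zip(MDH,q):
        al=np.radians(al);c,s,ca,sa=np.cos(t),np.sin(t),np.cos(al),np.sin(al)
        T=T@np.array([[c,-s,0,a],[s*ca,c*ca,-sa,-d*sa],[s*sa,c*sa,ca,d*ca],[0,0,0,1]]);out.append(T)
    E=T.copy();E[:3,3]+=T[:3,2]*L
    return (E,out) if full else E
E
python3 - <<'E'
from kin import *; from rig import ctrl
s=ctrl.sense();q=s["joint_positions"];E=fk(q)
print(E.round(4));print(s["ee_pos"],Ro.from_euler('xyz',s["orientation"]).as_matrix().round(3))
print(np.hypot(*E[:2,3]),np.hypot(*s["ee_pos"][:2]))
E
```

```text
[[ 0.3621 -0.9321 -0.0103  0.172 ]
 [-0.9313 -0.3622  0.0386 -0.5563]
 [-0.0397 -0.0044 -0.9992  0.1407]
 [ 0.      0.      0.      1.    ]]
[0.24028044 0.6037718  0.22643368] [[ 0.37   0.929 -0.   ]
 [ 0.929 -0.37  -0.   ]
 [-0.001 -0.    -1.   ]]
0.5822844023362864 0.649826956574931
```

```bash
python3 -m creep '[[[0,0,0],[0,0,0],-1]]'; echo "rc $?";  python3 -m creep --help; echo "rc $?"
python3 - <<'E'
from rig import ctrl,job
print(ctrl.sense()["time_s"]); print([a for a in dir(ctrl) if a[0]!='_'],[a for a in dir(job) if a[0]!='_'])
E
```

```text
rc 1
rc 1
0.3333
['MotionError', 'sense'] ['sign_off']invalid input
invalid input: not JSON, or not a number
```

```bash
python3 -m creep '[[[0,0,-0.08],0,-1],[[0,0,-0.08],0,-1],[[0,0,-0.08],0,-1],[[0,0,-0.08],0,-1],[[0,0,-0.08],0,-1]]'; python3 -m creep '[[[0,0,-0.08],0,-1],[[0,0,-0.08],0,-1],[[0,0,-0.08],0,-1],[[0,0,-0.08],0,-1],[[0,0,0],0,-1]]'
python3 - <<'E'
from rig import ctrl,grab_frame
import numpy as np
from scipy.spatial.transform import Rotation as Ro
s=ctrl.sense(); print(s["joint_positions"].round(3),s["ee_pos"],s["orientation"])
f=grab_frame("wrist"); C=-f["R"].T@f["t"]; R=Ro.from_euler('xyz',s["orientation"]).as_matrix()
print("cam in tool",R.T@(C-s["ee_pos"]),"axis",R.T@f["R"][2])
E
```

```text
time_s: 0.75
ee_pos: [0.2401, 0.6035, 0.4289]
orientation: [-3.142, -0.0, 1.192]
force: [0.2, 1.1, 0.3]
gripper_width: 0.0917
time_s: 1.17
ee_pos: [0.2402, 0.6047, 0.5963]
orientation: [-3.14, -0.014, 1.191]
force: [0.2, 1.1, 1.6]
gripper_width: 0.0918
[-0.999  0.43  -0.443  0.835  0.191  1.894 -0.151] [0.24021091 0.60470409 0.59630908] [-3.13997839 -0.01395064  1.19119884]
cam in tool [ 0.00027049 -0.08376049 -0.15737856] axis [-7.76055818e-05  3.04191670e-01  9.52610845e-01]
```

```bash
python3 -m creep '[[[0,0,0],-0.102,-1],[[0,0,0],-0.102,-1],[[0,0,0],-0.102,-1],[[0,0,0],-0.102,-1],[[0,0,0],-0.102,-1]]'; for i in 1 2 3; do :; done; python3 -m creep '[[[-0.075,0.029,0],0,-1],[[-0.075,0.029,0],0,-1],[[-0.075,0.029,0],0,-1],[[-0.075,0.029,0],0,-1],[[-0.075,0.029,0],0,-1]]';  python3 -m creep '[[[-0.075,0.029,0],0,-1],[[-0.075,0.029,0],0,-1],[[-0.075,0.029,0],0,-1],[[-0.075,0.029,0],0,-1],[[-0.075,0.029,0],0,-1]]'
python3 - <<'E'
from rig import ctrl
s=ctrl.sense(); print(s["joint_positions"].round(3),s["ee_pos"],s["orientation"])
E
```

```text
time_s: 1.63
ee_pos: [0.2403, 0.6038, 0.5853]
orientation: [-3.141, 0.002, 1.732]
force: [-0.0, -0.0, -0.0]
gripper_width: 0.0916
time_s: 2.05
ee_pos: [0.3415, 0.4279, 0.5854]
orientation: [-3.14, 0.001, 1.726]
force: [0.9, -0.5, 0.5]
gripper_width: 0.0919
time_s: 2.47
ee_pos: [0.4419, 0.2537, 0.5858]
orientation: [-3.14, 0.001, 1.726]
force: [0.4, -0.1, 0.6]
gripper_width: 0.0917
[-0.283  0.111 -0.334  1.25   0.037  1.788  1.119] [0.44190429 0.25365769 0.58578884] [-3.14049848e+00  5.90181004e-04  1.72584595e+00]
```

```bash
python3 -m creep '[[[-0.075,0.029,0],0,-1],[[-0.075,0.029,0],0,-1],[[-0.075,0.029,0],0,-1],[[-0.075,0.029,0],0,-1],[[-0.075,0.029,0],0,-1]]';  python3 -m creep '[[[0,0,-0.08],0,-1],[[0,0,-0.08],0,-1],[[0,0,-0.08],0,-1],[[0,0,-0.08],0,-1],[[0,0,0],0,-1]]'
python3 - <<'E'
from rig import ctrl
s=ctrl.sense(); print(s["joint_positions"].round(3),s["ee_pos"],s["orientation"])
E
```

```text
time_s: 2.88
ee_pos: [0.5425, 0.0798, 0.5857]
orientation: [-3.14, 0.0, 1.726]
force: [-0.0, 0.7, -0.3]
gripper_width: 0.0921
time_s: 3.3
ee_pos: [0.5388, 0.0788, 0.6885]
orientation: [3.114, 0.003, 1.719]
force: [-0.2, -1.8, 1.0]
gripper_width: 0.092
[-0.337  0.227  0.205  0.88  -0.047  2.012  1.562] [0.53878437 0.07876718 0.68854306] [3.11414823 0.00348559 1.71939154]
```

```bash
python3 -m creep '[[[0,0,-0.08],0,-1],[[0,0,-0.08],0,-1]]'; python3 -m creep '[[[0,0,-0.08],0,-1],[[0,0,-0.08],0,-1],[[0,0,0],0,-1]]'
python3 - <<'E'
from rig import ctrl
s=ctrl.sense(); print(s["joint_positions"].round(3),s["ee_pos"],s["orientation"])
E
```

```text
time_s: 3.47
ee_pos: [0.5276, 0.0806, 0.7156]
orientation: [3.062, 0.002, 1.726]
force: [0.4, -0.0, -0.3]
gripper_width: 0.0919
time_s: 3.72
ee_pos: [0.5109, 0.0769, 0.7523]
orientation: [2.99, 0.0, 1.726]
force: [-0.1, 0.1, 2.0]
gripper_width: 0.0915
[-0.492  0.142  0.377  0.842 -0.063  2.015  1.572] [0.5108999  0.07689604 0.75225396] [2.99003329e+00 2.66447304e-04 1.72571955e+00]
```

```bash
python3 -m creep '[[[0,0,0],0,-1],[[0,0,0.08],0,-1],[[0,0,0.08],0,-1],[[0,0,0],0,-1]]'
python3 - <<'E'
from rig import ctrl
s=ctrl.sense(); print(s["joint_positions"].round(3),s["ee_pos"],s["orientation"])
E
```

```text
time_s: 4.05
ee_pos: [0.5211, 0.0792, 0.6532]
orientation: [3.026, 0.004, 1.725]
force: [0.0, -0.1, -4.6]
gripper_width: 0.0921
[-0.523  0.082  0.357  1.139 -0.024  1.811  1.55 ] [0.52108452 0.07918002 0.65318041] [3.02644662 0.00377198 1.72543569]
```

```bash
python3 -m creep '[[[0,0,0],0,-1],[[0,0,0],0,-1]]'
python3 - <<'E'
from rig import ctrl
s=ctrl.sense(); print(s["joint_positions"].round(3),s["ee_pos"],s["orientation"])
E
```

```text
time_s: 4.22
ee_pos: [0.5249, 0.0794, 0.6723]
orientation: [2.993, 0.002, 1.726]
force: [-0.0, 0.7, 1.0]
gripper_width: 0.0919
[-0.524  0.079  0.36   1.101 -0.025  1.818  1.551] [0.52489466 0.07940718 0.67231141] [2.99334022e+00 1.52887113e-03 1.72554354e+00]
```

```bash
python3 -m creep '[[[0,0.02,-0.08],0,-1],[[0,0.02,-0.08],0,-1],[[0,0.02,-0.08],0,-1],[[0,0.02,-0.08],0,-1],[[0,0,0],0,-1]]'
python3 - <<'E'
from rig import ctrl
s=ctrl.sense(); print(s["joint_positions"].round(3),s["ee_pos"],s["orientation"])
E
python3 -m creep '[[[0,0.02,-0.08],0,-1],[[0,0.02,-0.08],0,-1],[[0,0.02,-0.08],0,-1],[[0,0,0],0,-1]]'
python3 - <<'E'
from rig import ctrl
s=ctrl.sense(); print(s["joint_positions"].round(3),s["ee_pos"],s["orientation"])
E
```

```text
time_s: 4.63
ee_pos: [0.5295, 0.0792, 0.7862]
orientation: [2.91, 0.002, 1.724]
force: [-1.0, -1.1, 0.6]
gripper_width: 0.0918
[-0.448  0.168  0.347  0.735 -0.072  2.016  1.573] [0.52950912 0.07918331 0.78620121] [2.91033475e+00 1.52735825e-03 1.72428422e+00]
time_s: 4.97
ee_pos: [0.5171, 0.0775, 0.8303]
orientation: [2.818, 0.001, 1.725]
force: [-0.9, -1.0, 1.3]
gripper_width: 0.0919
[-0.51   0.136  0.414  0.676 -0.076  2.016  1.573] [0.5171382  0.07754655 0.83029603] [2.81835537e+00 8.44473103e-04 1.72481603e+00]
```

```bash
python3 -m creep '[[[0,0.02,-0.08],0,-1],[[0,0.02,-0.08],0,-1],[[0,0.02,-0.08],0,-1],[[0,0,0],0,-1],[[0,0,0],0,-1]]'
python3 - <<'E'
from rig import ctrl
s=ctrl.sense(); print(s["joint_positions"].round(3),s["ee_pos"],s["orientation"])
E
```

```text
time_s: 5.38
ee_pos: [0.4991, 0.0755, 0.872]
orientation: [2.731, 0.001, 1.725]
force: [0.4, -0.2, 0.3]
gripper_width: 0.0915
[-0.629  0.099  0.533  0.628 -0.075  2.015  1.571] [0.49910342 0.07552596 0.87203275] [2.73088065e+00 1.34551643e-03 1.72545789e+00]
```

```bash
python3 -m creep '[[[0,0.02,-0.075],0,-1],[[0,0,0],0,-1],[[0,0,0],0,-1]]'
python3 - <<'E'
from rig import ctrl
s=ctrl.sense(); print(s["joint_positions"].round(3),s["ee_pos"],s["orientation"])
E
```

```text
time_s: 5.63
ee_pos: [0.4929, 0.0749, 0.8848]
orientation: [2.704, 0.002, 1.725]
force: [0.2, 1.5, 0.1]
gripper_width: 0.0919
[-0.685  0.088  0.588  0.614 -0.073  2.015  1.57 ] [0.4929003  0.07486591 0.88477275] [2.70374641e+00 2.14531824e-03 1.72513356e+00]
```

```bash
cat > mv.py <<'E'
import numpy as np
from rig import ctrl
from scipy.spatial.transform import Rotation as Ro
def to(P,show=True):
    s=ctrl.sense(); R=Ro.from_euler('xyz',s["orientation"]).as_matrix()
    d=R.T@(np.array(P)-s["ee_pos"])
    if show: print("tool mm",(d*1000).round(1),"units",(d/.5).round(4),"rows>=",np.linalg.norm(d)/.0417)
    return d
def axes():
    s=ctrl.sense(); return s["ee_pos"],Ro.from_euler('xyz',s["orientation"]).as_matrix()
E
python3 - <<'E'
from mv import *
p,R=axes(); print(R.round(3))
yaw=np.radians(9); c=np.array([.600,-.0125,.06])
g=c+Ro.from_euler('z',yaw).as_matrix()@[-.0761,0,.1435]
tcp=g+.019*R[:,2]; st=tcp-.12*R[:,2]; print(g,tcp,st); to(st)
E
```

```text
[[-0.154  0.895  0.419]
 [ 0.988  0.14   0.063]
 [-0.002  0.424 -0.906]]
[ 0.52483692 -0.02440466  0.2035    ] [ 0.53280265 -0.02320276  0.18629237] [ 0.48249278 -0.03079373  0.29497215]
tool mm [-101.5 -274.2  523.1] units [-0.2031 -0.5484  1.0462] rows>= 14.371233230227332
```

```bash
python3 -m creep '[[[-0.0135,-0.0365,0.0697],0,-1],[[-0.0135,-0.0365,0.0697],0,-1],[[-0.0135,-0.0365,0.0697],0,-1],[[-0.0135,-0.0365,0.0697],0,-1],[[-0.0135,-0.0365,0.0697],0,-1]]'; python3 -m creep '[[[-0.0135,-0.0365,0.0697],0,-1],[[-0.0135,-0.0365,0.0697],0,-1],[[-0.0135,-0.0365,0.0697],0,-1],[[-0.0135,-0.0365,0.0697],0,-1],[[-0.0135,-0.0365,0.0697],0,-1]]'
python3 - <<'E'
from mv import *
p,R=axes(); print(p,ctrl.sense()["orientation"],ctrl.sense()["joint_positions"].round(3))
to([ 0.48249278, -0.03079373 , 0.29497215])
E
```

```text
time_s: 6.05
ee_pos: [0.489, 0.0413, 0.6923]
orientation: [2.705, 0.002, 1.725]
force: [1.5, 0.1, 1.1]
gripper_width: 0.092
time_s: 6.47
ee_pos: [0.4854, 0.0058, 0.4956]
orientation: [2.706, 0.001, 1.723]
force: [0.6, 0.8, 0.0]
gripper_width: 0.0917
[0.48535986 0.00584334 0.49555747] [2.70567544e+00 8.77500103e-04 1.72297004e+00] [-0.351 -0.299  0.234  1.87   0.058  1.127  1.598]
tool mm [-35.6 -92.3 178.3] units [-0.0712 -0.1846  0.3566] rows>= 4.890261803263659
```

```bash
python3 -m creep '[[[-0.0142,-0.0369,0.0713],0,-1],[[-0.0142,-0.0369,0.0713],0,-1],[[-0.0142,-0.0369,0.0713],0,-1],[[-0.0142,-0.0369,0.0713],0,-1],[[-0.0142,-0.0369,0.0713],0,-1]]'
python3 - <<'E'
from mv import *
p,R=axes(); print(p,ctrl.sense()["orientation"],ctrl.sense()["joint_positions"].round(3))
to([ 0.48249278, -0.03079373 , 0.29497215])
from rig import grab_frame; import cv2
for n in("wrist","side","top"):
  f=grab_frame(n); cv2.imwrite(f"pics/{n}1.png",f["frame"][:,:,::-1])
E
```

```text
time_s: 6.88
ee_pos: [0.4824, -0.0309, 0.2955]
orientation: [2.705, 0.001, 1.722]
force: [1.0, 1.2, -0.9]
gripper_width: 0.0916
[ 0.48240716 -0.03087055  0.2955391 ] [2.70522351e+00 5.88141389e-04 1.72235961e+00] [-0.345 -0.195  0.376  2.232 -0.014  0.662  1.772]
tool mm [ 0.1 -0.2  0.6] units [ 0.0001 -0.0003  0.0011] rows>= 0.013873035299966805
```

View pics/wrist1.png

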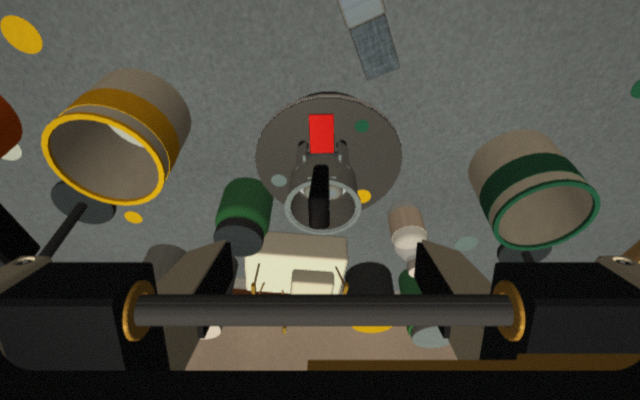

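View pics/side1.png

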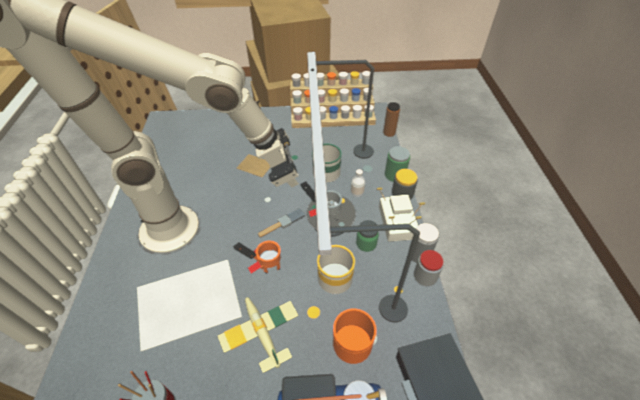

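Run:
```python
from h import *; from rig import grab_frame
import pickle
W=grab_frame("wrist"); pickle.dump(W,open("w1.pkl","wb"))
m=mask(W,(18,150,90),(30,255,255),(35,105,175,215));
# rim only: convex hull of rim ellipse region
p=pts(m); P=toz(W,p,.11)
for _ in range(6):
    c,e=circ(P,.056); r=np.hypot(*(P[:,:2]-c).T); P=P[abs(r-.056)<.004]
print("yellow",c,e,len(P))
m=mask(W,(45,60,30),(90,255,255),(480,160,605,255)); P=toz(W,pts(m),.11)
for _ in range(6):
    c,e=circ(P,.056); r=np.hypot(*(P[:,:2]-c).T); P=P[abs(r-.056)<.004]
print("green",c,e,len(P))
R=mask(W,(0,150,100),(8,255,255),(300,105,345,160)); cs,_=cv2.findContours(R,cv2.RETR_EXTERNAL,cv2.CHAIN_APPROX_NONE); print(cv2.minAreaRect(max(cs,key=len)))
a=W["frame"][85:240,245:415,::-1]; cv2.imwrite("pics/wz.png",cv2.resize(a,None,fx=4,fy=3.8 and 4,interpolation=cv2.INTER_CUBIC)[:600])
cv2.imwrite("pics/wz.png",cv2.resize(a[5:],(680,600),interpolation=cv2.INTER_CUBIC))
```

```text
yellow [ 0.59193196 -0.24132564] 0.0012815780906205289 1172
green [0.58365229 0.23467158] 0.001977170104953162 764
((320.5, 136.5), (39.0, 25.0), 90.0)
```

View pics/wz.png

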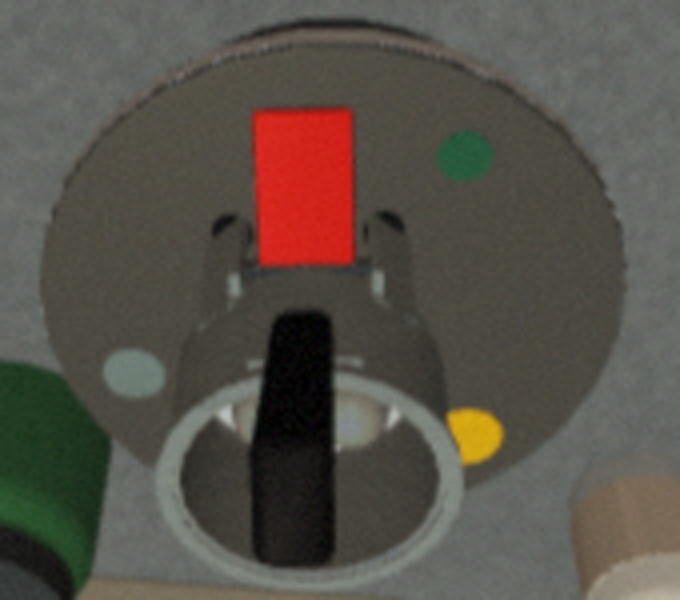

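Run:
```python
from h import *
import pickle
W=pickle.load(open("w1.pkl","rb"))
z=lambda p:np.array(p,float)/4-.375+[245,90]
P=toz(W,z([(40,280),(60,195),(120,115),(200,62),(330,42),(450,60),(540,115),(600,195),(627,270),(615,345),(570,420),(500,480),(60,365),(100,420)]),.06);print("stand",circ(P,.09),circ(P))
P=toz(W,z([(155,470),(190,410),(250,380),(380,380),(430,405),(465,480),(440,530),(390,565),(310,587),(230,570),(180,530)]),.14);print("cup",circ(P,.038),circ(P))
T=toz(W,z([(253,110),(352,108)]),.0786);Hh=toz(W,z([(258,265),(353,265)]),.09);print("tab",T,Hh)
t=T.mean(0);h=Hh.mean(0); d=h-t;print(np.linalg.norm(T[0]-T[1]),np.linalg.norm(d),np.degrees(np.arctan2(d[1],d[0])))
e=toz(W,z([(292,505)]),.24);print("end",e); c=circ(P,.038)[0]
for q in (t,h,e[0]): v=c-q[:2]; print(np.linalg.norm(v),np.degrees(np.arctan2(v[1],v[0])))
```

```text
stand (array([ 0.59988301, -0.00626035]), np.float64(0.0010665256300179918)) (array([ 0.59934738, -0.00625979,  0.08932994]), np.float64(0.0008560892939643473))
cup (array([ 0.59580065, -0.01379881]), np.float64(0.0017647891184985358)) (array([ 0.59574554, -0.01373502,  0.03978302]), np.float64(0.0006946598142998847))
tab [[ 0.52353442 -0.03957488  0.0786    ]
 [ 0.51913662 -0.01435243  0.0786    ]] [[ 0.56375341 -0.03296346  0.09      ]
 [ 0.55988808 -0.00739459  0.09      ]]
0.02560298122517227 0.04260333912293403 9.513383645474573
end [[ 0.50405728 -0.03017906  0.24      ]]
0.07561989014860386 10.025843882890067
0.034573700756553485 10.63429755946376
0.09319419199116524 10.123166015255165
```

```bash
python3 -m creep '[[[0,0,0],-0.017,-1],[[0,0,0],0,-1]]'
python3 - <<'E'
from mv import *
p,R=axes(); print(ctrl.sense()["orientation"])
c=np.array([.597,-.0138,.06])
g=c+Ro.from_euler('z',np.radians(9.7)).as_matrix()@[-.0761,0,.1435]
tcp=g+.019*R[:,2]; print(tcp); to(tcp)
E
```

```text
time_s: 7.25
ee_pos: [0.4864, -0.0299, 0.3021]
orientation: [2.698, 0.009, 1.741]
force: [-0.1, -0.2, 0.8]
gripper_width: 0.0922
[2.69776423 0.00908322 1.74098101]
[ 0.5300551  -0.02539387  0.18634154]
tool mm [ -1.9 -10.2 123.4] units [-0.0039 -0.0204  0.2467] rows>= 2.968700271489613
```

```bash
python3 -m creep '[[[-0.004,-0.02,0.04],0,-1],[[0,0,0.05],0,-1],[[0,0,0],0,-1]]'
python3 - <<'E'
from mv import *
p,R=axes(); print(ctrl.sense()["orientation"],ctrl.sense()["joint_positions"].round(3))
c=np.array([.597,-.0138,.06])
g=c+Ro.from_euler('z',np.radians(9.7)).as_matrix()@[-.0761,0,.1435]
tcp=g+.019*R[:,2]; to(tcp)
E
```

```text
time_s: 7.5
ee_pos: [0.4949, -0.0301, 0.2528]
orientation: [2.704, 0.008, 1.74]
force: [-0.3, -0.3, -0.0]
gripper_width: 0.0918
[2.70411218 0.0079638  1.74042148] [-0.376 -0.107  0.429  2.27  -0.088  0.542  1.869]
tool mm [-0.7  3.9 75.2] units [-0.0015  0.0077  0.1505] rows>= 1.8068044226300153
```

```bash
python3 -m creep '[[[-0.0015,0.0078,0.02],0,-1],[[0,0,0.05],0,-1],[[0,0,0.05],0,-1],[[0,0,0],0,-1],[[0,0,0],0,-1]]'
python3 - <<'E'
from mv import *
p,R=axes(); print(ctrl.sense()["orientation"],ctrl.sense()["joint_positions"].round(3))
c=np.array([.597,-.0138,.06])
g=c+Ro.from_euler('z',np.radians(9.7)).as_matrix()@[-.0761,0,.1435]
tcp=g+.019*R[:,2]; to(tcp)
from rig import grab_frame; import cv2
f=grab_frame("wrist"); cv2.imwrite(f"pics/wrist2.png",f["frame"][:,:,::-1])
E
```

```text
time_s: 7.92
ee_pos: [0.5238, -0.0266, 0.202]
orientation: [2.703, 0.008, 1.74]
force: [0.2, -0.1, 0.5]
gripper_width: 0.0918
[2.7034712  0.00764134 1.74001668] [-0.393  0.05   0.471  2.275 -0.3    0.409  2.066]
tool mm [ 0.3 -1.  16.9] units [ 0.0006 -0.002   0.0337] rows>= 0.405135036847965
```

View pics/wrist2.png

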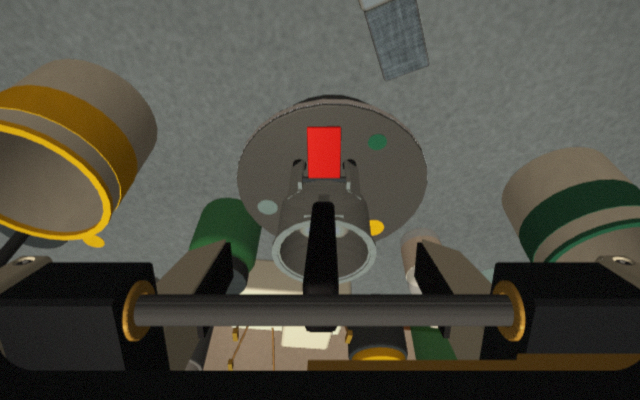

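```bash
python3 -m creep '[[[0,-0.002,0.017],0,-1],[[0,0,0.016],0,-1],[[0,0,0],0,-1],[[0,0,0],0,-1]]'
python3 - <<'E'
from mv import *
p,R=axes(); print(ctrl.sense()["orientation"],ctrl.sense()["joint_positions"].round(3))
c=np.array([.597,-.0138,.06])
g=c+Ro.from_euler('z',np.radians(9.7)).as_matrix()@[-.0761,0,.1435]
tcp=g+.019*R[:,2]; to(tcp)
from rig import grab_frame; import cv2
f=grab_frame("wrist"); cv2.imwrite(f"pics/wrist3.png",f["frame"][:,:,::-1])
f=grab_frame("side"); cv2.imwrite(f"pics/side3.png",cv2.resize(f["frame"][120:260,230:400,::-1],None,fx=4,fy=4))
E
```

```text
time_s: 8.3
ee_pos: [0.5302, -0.0262, 0.1879]
orientation: [2.7, 0.007, 1.739]
force: [-0.4, -0.3, 0.4]
gripper_width: 0.0916
[2.70012914 0.0072549  1.73909654] [-0.375  0.091  0.46   2.278 -0.383  0.374  2.143]
tool mm [ 0.8 -0.7  1.4] units [ 0.0016 -0.0014  0.0028] rows>= 0.04185610061724449
```

View pics/wrist3.png

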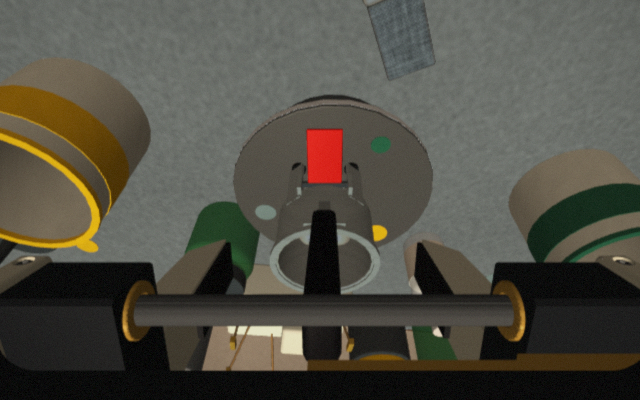

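View pics/side3.png

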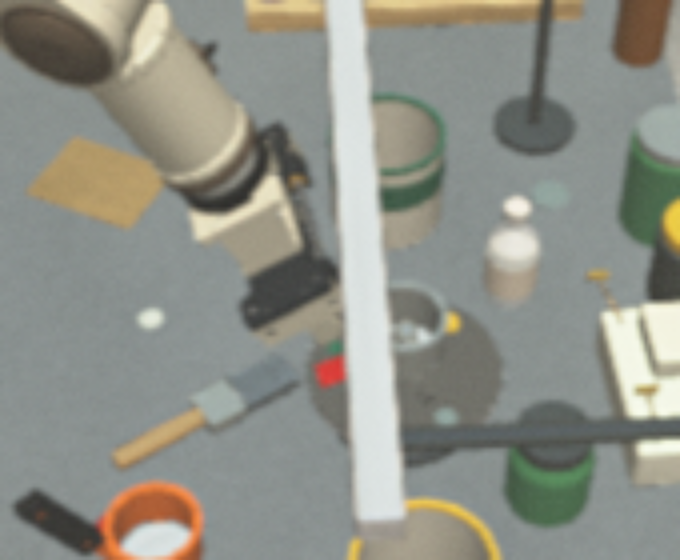

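```bash
python3 -m creep '[[[0,0,0],0,0.2],[[0,0,0],0,0.5],[[0,0,0],0,1],[[0,0,0],0,1],[[0,0,0],0,1]]' 30;python3 -m creep '[[[0,0,0],0,1],[[0,0,0],0,1],[[0,0,0],0,1],[[0,0,0],0,1],[[0,0,0],0,1]]' 50
python3 - <<'E'
from mv import *
p,R=axes(); print(ctrl.sense()["orientation"],ctrl.sense()["force"])
from rig import grab_frame; import cv2
f=grab_frame("wrist"); cv2.imwrite(f"pics/wrist4.png",f["frame"][:,:,::-1])
E
```

```text
time_s: 8.82
ee_pos: [0.5296, -0.0262, 0.1862]
orientation: [2.702, 0.008, 1.739]
force: [0.7, 0.5, -0.2]
gripper_width: 0.0633
time_s: 9.23
ee_pos: [0.5296, -0.0262, 0.186]
orientation: [2.702, 0.008, 1.739]
force: [0.2, 0.6, 0.6]
gripper_width: 0.0298
[2.702492   0.00780234 1.73910896] [0.16212852 0.58531681 0.59099042]
```

View pics/wrist4.png

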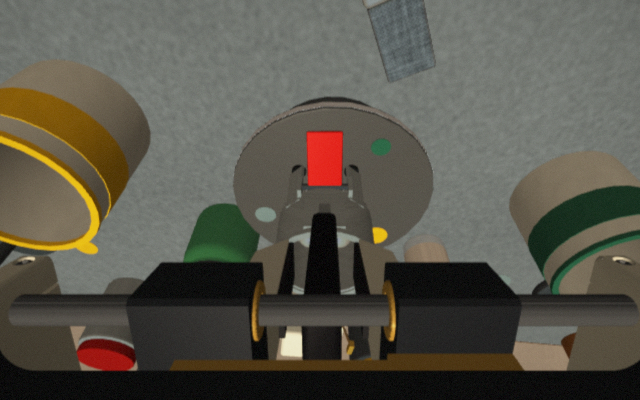

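```bash
python3 -m creep '[[[0,0,0],0,1],[[0,0,0],0,1],[[0,0,0],0,1],[[0,0,0],0,1],[[0,0,0],0,1]]' 50;  python3 -m creep '[[[0,0,0],0,1],[[0,0,0],0,1]]'
python3 - <<'E'
from mv import *
p,R=axes(); print(p,ctrl.sense()["orientation"],ctrl.sense()["force"],ctrl.sense()["ft_torque"])
from rig import grab_frame; import cv2
f=grab_frame("wrist"); cv2.imwrite(f"pics/wrist5.png",f["frame"][:,:,::-1])
# up 70mm world in tool units
print("up 10mm tool units", (R.T@[0,0,.01]/.5).round(4))
E
```

```text
time_s: 9.7
ee_pos: [0.5295, -0.0258, 0.1862]
orientation: [2.702, 0.007, 1.74]
force: [-1.3, 1.5, 3.1]
gripper_width: 0.0134
time_s: 9.87
ee_pos: [0.5295, -0.0259, 0.1861]
orientation: [2.702, 0.007, 1.74]
force: [-2.4, 2.5, 3.9]
gripper_width: 0.0138
[ 0.52952886 -0.02586888  0.18614239] [2.70243198 0.00735296 1.7395196 ] [-2.422656    2.54644901  3.86733412] [0.93553833 0.6769308  0.43722776]
up 10mm tool units [-0.0001  0.0085 -0.0181]
```

View pics/wrist5.png

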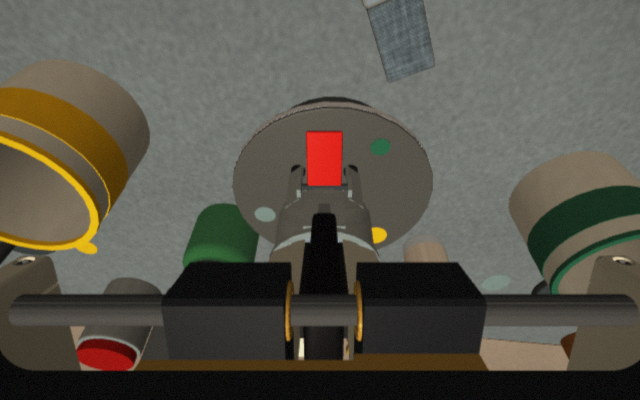

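```bash
python3 -m creep '[[[0,0.0085,-0.018],0,1],[[0,0.0085,-0.018],0,1],[[0,0.0085,-0.018],0,1],[[0,0,0],0,1],[[0,0,0],0,1]]'
python3 - <<'E'
from mv import *
p,R=axes(); s=ctrl.sense();print(p,s["orientation"],s["force"],s["ft_torque"],s["joint_positions"].round(3))
from rig import grab_frame; import cv2
f=grab_frame("wrist"); cv2.imwrite(f"pics/wrist6.png",f["frame"][:,:,::-1])
f=grab_frame("side"); cv2.imwrite(f"pics/side6.png",cv2.resize(f["frame"][120:260,230:400,::-1],None,fx=4,fy=4))
E
```

```text
time_s: 10.33
ee_pos: [0.5289, -0.0263, 0.2152]
orientation: [2.704, 0.008, 1.739]
force: [0.3, 0.1, -3.2]
gripper_width: 0.014
[ 0.52890577 -0.02629092  0.21517014] [2.70361735 0.00790097 1.73910929] [ 0.31985932  0.08970317 -3.18541621] [-0.18268966  1.22219068  0.02515879] [-0.411  0.035  0.484  2.251 -0.258  0.443  2.021]
```

View pics/wrist6.png

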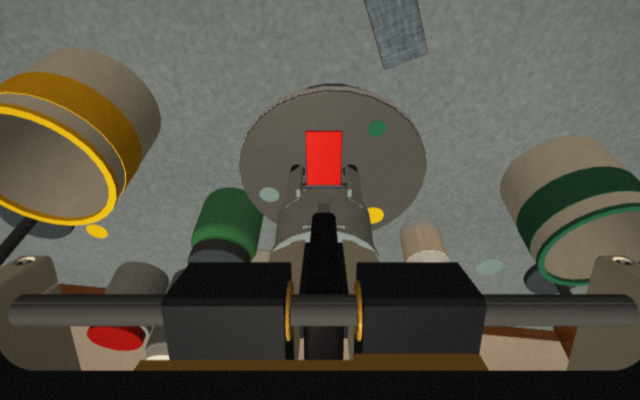

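View pics/side6.png

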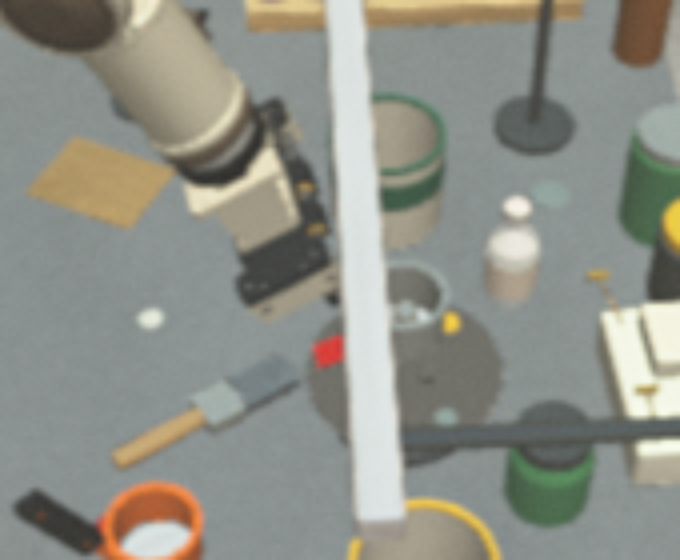

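```bash
python3 -m creep '[[[0,0.0155,-0.033],0,1],[[0,0.0155,-0.033],0,1],[[0,0.0155,-0.033],0,1],[[0,0,0],0,1],[[0,0,0],0,1]]'
python3 - <<'E'
from mv import *
p,R=axes(); s=ctrl.sense();print(p,s["orientation"],s["force"],s["joint_positions"].round(3))
print((p-[.5295,-.0259,.1861])+[.5965,-.0138,.06])
to(p+[0,-.14,0])
E
```

```text
time_s: 10.85
ee_pos: [0.5296, -0.0255, 0.2704]
orientation: [2.702, 0.008, 1.739]
force: [-1.5, 0.1, -5.2]
gripper_width: 0.0139
[ 0.52962564 -0.0255162   0.27043064] [2.70170788 0.0076006  1.7394704 ] [-1.46897359  0.07783265 -5.2342233 ] [-0.427 -0.058  0.473  2.186 -0.11   0.578  1.871]
[ 0.59662564 -0.0134162   0.14433064]
tool mm [-138.   -21.7   -9.1] units [-0.276  -0.0434 -0.0181] rows>= 3.3573141486810547
```

```bash
python3 -m creep '[[[-0.03,-0.0047,-0.002],0,1],[[-0.046,-0.0072,-0.003],0,1],[[-0.05,-0.0078,-0.0033],0,1],[[-0.05,-0.0078,-0.0033],0,1],[[-0.046,-0.0072,-0.003],0,1]]'; python3 -m creep '[[[-0.046,-0.0072,-0.003],0,1],[[0,0,0],0,1],[[0,0,0],0,1]]'
python3 - <<'E'
from mv import *
p,R=axes(); s=ctrl.sense();print(p,s["orientation"],s["force"],s["joint_positions"].round(3))
print((p-[.5295,-.0259,.1861])+[.5965,-.0138,.06])
from rig import grab_frame; import cv2,pickle
f=grab_frame("wrist"); pickle.dump(f,open("w7.pkl","wb")); cv2.imwrite(f"pics/wrist7.png",f["frame"][:,:,::-1])
E
```

```text
time_s: 11.27
ee_pos: [0.5282, -0.1393, 0.2684]
orientation: [2.705, 0.008, 1.739]
force: [0.7, 0.2, -4.0]
gripper_width: 0.014
time_s: 11.52
ee_pos: [0.5282, -0.1633, 0.2685]
orientation: [2.706, 0.008, 1.735]
force: [-0.1, 0.1, -4.4]
gripper_width: 0.014
[ 0.52824747 -0.16326961  0.26847691] [2.7058316  0.00802615 1.73534934] [-0.06158177  0.06297456 -4.42854141] [-0.281  0.035  0.698  2.114 -0.41   0.666  2.431]
[ 0.59524747 -0.15116961  0.14237691]
```

View pics/wrist7.png

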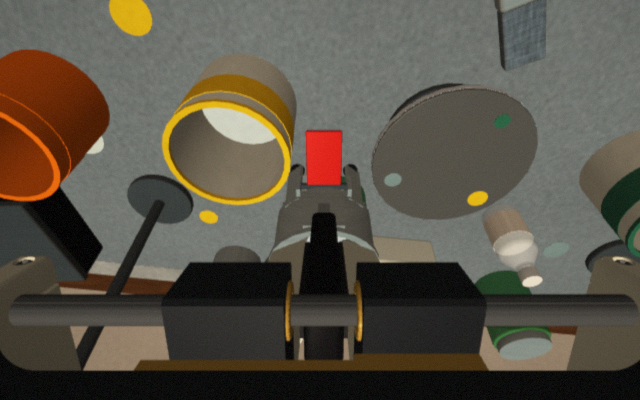

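```bash
cat > data.py <<'E'
import numpy as np
D=[([-0.92880298,0.50185255,-0.4267973,1.55144716,0.22077553,1.13827906,-0.21025423],[0.24014074,0.60326438,0.22567711],[-3.14149599,.00193,1.19209820]),
([-0.283,0.111,-0.334,1.25,0.037,1.788,1.119],[0.44190429,0.25365769,0.58578884],[-3.1405,.00059,1.72585]),
([-0.524,0.079,0.36,1.101,-0.025,1.818,1.551],[0.52489466,0.07940718,0.67231141],[2.99334,.00153,1.72554]),
([-0.51,0.136,0.414,0.676,-0.076,2.016,1.573],[0.5171382,0.07754655,0.83029603],[2.81835537,8.4e-4,1.72481603]),
([-0.685,0.088,0.588,0.614,-0.073,2.015,1.57],[0.4929003,0.07486591,0.88477275],[2.70374641,2.1e-3,1.72513356]),
([-0.351,-0.299,0.234,1.87,0.058,1.127,1.598],[0.48535986,0.00584334,0.49555747],[2.70567544,8.8e-4,1.72297]),
([-0.345,-0.195,0.376,2.232,-0.014,0.662,1.772],[0.48240716,-0.03087055,0.2955391],[2.70522,5.9e-4,1.72236]),
([-0.411,0.035,0.484,2.251,-0.258,0.443,2.021],[0.52890577,-0.02629092,0.21517014],[2.70361735,.0079,1.73910929]),
([-0.281,0.035,0.698,2.114,-0.41,0.666,2.431],[0.52824747,-0.16326961,0.26847691],[2.7058316,.008,1.73534934])]
E
cat > kin.py <<'E'
import numpy as np
from scipy.spatial.transform import Rotation as Ro
PI=np.pi
# product of exponentials, zero pose arm straight up; free: heights, axis signs, offsets
def fkq(q,prm,SG):
    h1,h2,h3,h4,o1,o2,o3,b,y0=prm
    T=np.eye(4)
    def rz(a):
        M=np.eye(4);M[:3,:3]=Ro.from_euler('z',a).as_matrix();return M
    def ry(a):
        M=np.eye(4);M[:3,:3]=Ro.from_euler('y',a).as_matrix();return M
    def tr(x,y,z):
        M=np.eye(4);M[:3,3]=[x,y,z];return M
    Ts=[]
    T=rz(b+SG[0]*q[0])@tr(0,0,h1); Ts.append(T)
    T=T@ry(SG[1]*q[1]); Ts.append(T)
    T=T@rz(SG[2]*q[2])@tr(o1,0,h2); Ts.append(T)
    T=T@ry(SG[3]*q[3])@tr(o2,0,0); Ts.append(T)
    T=T@rz(SG[4]*q[4])@tr(0,0,h3); Ts.append(T)
    T=T@ry(SG[5]*q[5])@tr(o3,0,0); Ts.append(T)
    T=T@rz(SG[6]*q[6]+y0)@tr(0,0,h4)
    return T,Ts
E
cat > fit.py <<'E'
from kin import *; from data import D
from scipy.optimize import least_squares
import itertools,pickle
def res(p,SG):
    r=[]
    for q,x,o in D:
        T,_=fkq(q,p,SG); r+=list(T[:3,3]-x)
        r+=list(.3*(Ro.from_matrix(T[:3,:3]).inv()*Ro.from_euler('xyz',o)).as_rotvec())
    return np.array(r)
best=[]
for s in itertools.product([1,-1],repeat=4):
    SG=[s[0],1,s[1],1,s[2],1,s[3]]
    for y0 in(0,1.57,3.14,-1.57):
        so=least_squares(res,[.28,.42,.31,.3,0,0,0,0,y0],args=(SG,)); best.append((so.cost,SG,so.x))
best.sort(key=lambda t:t[0])
for c,s,x in best[:4]: print(c,s,x.round(4))
c,s,x=best[0]; pickle.dump((s,x),open("kin.pkl","wb")); print(np.abs(res(x,s)).reshape(-1,6).round(4))
E
python3 fit.py
```

```text
0.00014799361209195082 [-1, 1, -1, 1, -1, 1, -1] [ 3.6280e-01  5.0190e-01  4.7130e-01  3.7650e-01  2.0000e-04  9.0000e-04
  4.0000e-04 -4.7500e-02  3.0971e+00]
0.00014799361209195207 [-1, 1, -1, 1, -1, 1, -1] [ 3.6280e-01  5.0190e-01  4.7130e-01  3.7650e-01  2.0000e-04  9.0000e-04
  4.0000e-04 -4.7500e-02  3.0971e+00]
0.0001479936120919523 [-1, 1, -1, 1, -1, 1, -1] [ 3.6280e-01  5.0190e-01  4.7130e-01  3.7650e-01  2.0000e-04  9.0000e-04
  4.0000e-04 -4.7500e-02 -3.1861e+00]
0.00014799361209195258 [-1, 1, -1, 1, -1, 1, -1] [ 3.6280e-01  5.0190e-01  4.7130e-01  3.7650e-01  2.0000e-04  9.0000e-04
  4.0000e-04 -4.7500e-02 -3.1861e+00]
[[0.0043 0.0005 0.0013 0.     0.     0.0009]
 [0.0018 0.0035 0.0007 0.0001 0.0001 0.0008]
 [0.0028 0.0001 0.0008 0.     0.0022 0.0006]
 [0.0002 0.0007 0.0004 0.     0.0044 0.0001]
 [0.0004 0.0008 0.0001 0.0002 0.006  0.0005]
 [0.0013 0.0039 0.0008 0.0001 0.0061 0.0005]
 [0.0005 0.0041 0.0005 0.0002 0.0061 0.0005]
 [0.0004 0.0016 0.0002 0.0001 0.006  0.0007]
 [0.0015 0.001  0.0007 0.0004 0.0059 0.0003]]
```

```bash
sed -i 's/h1,h2,h3,h4,o1,o2,o3,b,y0=prm/h1,h2,h3,h4,o1,o2,o3,b,y0=prm/; s/tr(0,0,h1)/tr(0,o3,h1)/; s/tr(o1,0,h2)/tr(0,o1,h2)/; s/tr(o2,0,0)/tr(0,o2,0)/; s/tr(o3,0,0)/tr(0,0,0)/' kin.py; python3 fit.py | tail -11
```

```text
3.4539729682878785e-07 [-1, 1, -1, 1, -1, 1, -1] [ 3.4580e-01  5.0590e-01  4.7070e-01  3.6320e-01  7.6000e+00 -7.6115e+00
 -1.5200e-02 -4.0000e-04 -3.1418e+00]
[[0.     0.0001 0.     0.     0.     0.0001]
 [0.     0.     0.0001 0.0001 0.     0.    ]
 [0.     0.0001 0.0003 0.0001 0.0001 0.    ]
 [0.0001 0.     0.0002 0.0001 0.     0.    ]
 [0.     0.0001 0.0001 0.     0.     0.    ]
 [0.     0.0001 0.0001 0.     0.0001 0.    ]
 [0.0001 0.     0.0001 0.     0.0001 0.    ]
 [0.0003 0.0003 0.0003 0.0001 0.     0.0002]
 [0.0001 0.     0.0002 0.0001 0.0001 0.0002]]
```

```bash
cat > ik.py <<'E'
from kin import *; import pickle
from scipy.optimize import least_squares
SG,X=pickle.load(open("kin.pkl","rb"))
LO=np.array([-2.88,-.31,-1.54,.2,-1.41,.19,-2.57]);HI=np.array([2.88,2.03,1.56,2.42,4.55,2.02,2.57])
def fk(q): return fkq(q,X,SG)[0]
def err(q,P,R):
    T=fk(q); return np.r_[T[:3,3]-P,.3*(Ro.from_matrix(T[:3,:3]).inv()*Ro.from_matrix(R)).as_rotvec()]
def ik(P,R,q0,q3):
    i=[0,1,3,4,5,6]
    def f(v):
        q=np.zeros(7);q[i]=v;q[2]=q3;return err(q,P,R)
    s=least_squares(f,np.array(q0)[i]); q=np.zeros(7);q[i]=s.x;q[2]=q3; return q,s.cost
E
python3 - <<'E'
from ik import *; from mv import *
p,R=axes(); q=ctrl.sense()["joint_positions"]; print(err(q,p,R).round(4))
# pot centring: cup offset from tcp
off=np.array([.5965,-.0138,.06])-[.5295,-.0259,.1861]
for nm,P in(("now",p),("pot high",np.array([.595,-.242,.142])-off),("pot low",np.array([.595,-.242,.065])-off)):
    print(nm,P)
    q0=q.copy()
    for q3 in np.arange(.7,-1.5,-.2):
        s,c=ik(P,R,q0,q3); q0=s
        print(round(q3,2),c<1e-7,s.round(2),"LIM" if ((s<LO)|(s>HI)).any() else "ok")
E
```

```text
[ 0.0002 -0.0001 -0.     -0.      0.     -0.0001]
now [ 0.52831848 -0.16153772  0.26850141]
0.7 True [-0.29  0.03  0.7   2.11 -0.41  0.67  2.43] ok
0.5 True [-0.09  0.03  0.5   2.11 -0.4   0.66  2.42] ok
0.3 True [ 0.1   0.04  0.3   2.1  -0.39  0.66  2.4 ] ok
0.1 True [ 0.29  0.04  0.1   2.1  -0.37  0.66  2.39] ok
-0.1 True [ 0.49  0.05 -0.1   2.09 -0.36  0.65  2.38] ok
-0.3 True [ 0.68  0.05 -0.3   2.09 -0.34  0.65  2.36] ok
-0.5 True [ 0.88  0.06 -0.5   2.08 -0.31  0.65  2.34] ok
-0.7 True [ 1.07  0.08 -0.7   2.08 -0.28  0.64  2.31] ok
-0.9 True [ 1.26  0.1  -0.9   2.07 -0.23  0.64  2.27] ok
-1.1 True [ 1.43  0.14 -1.1   2.07 -0.15  0.63  2.21] ok
-1.3 True [ 1.59  0.2  -1.3   2.07 -0.01  0.63  2.08] ok
pot high [ 0.528  -0.2541  0.2681]
0.7 True [-0.06  0.15  0.7   2.01 -0.59  0.77  2.74] LIM
0.5 True [ 0.12  0.14  0.5   2.01 -0.54  0.76  2.7 ] LIM
0.3 True [ 0.3   0.13  0.3   2.   -0.5   0.74  2.66] LIM
0.1 True [ 0.49  0.13  0.1   2.   -0.46  0.73  2.62] LIM
-0.1 True [ 0.67  0.14 -0.1   1.99 -0.42  0.72  2.59] LIM
-0.3 True [ 0.85  0.15 -0.3   1.99 -0.37  0.71  2.55] ok
-0.5 Tr
[... 240 characters left out ...]
.39 -1.3   1.97  0.21  0.7   2.06] ok
pot low [ 0.528  -0.2541  0.1911]
0.7 True [-0.03  0.29  0.7   2.09 -0.84  0.68  2.99] LIM
0.5 True [ 0.14  0.26  0.5   2.09 -0.75  0.63  2.92] LIM
0.3 True [ 0.31  0.24  0.3   2.08 -0.67  0.6   2.85] LIM
0.1 True [ 0.49  0.24  0.1   2.08 -0.59  0.58  2.78] LIM
-0.1 True [ 0.67  0.24 -0.1   2.07 -0.51  0.56  2.71] LIM
-0.3 True [ 0.84  0.25 -0.3   2.06 -0.41  0.54  2.63] LIM
-0.5 True [ 1.02  0.27 -0.5   2.06 -0.3   0.52  2.53] ok
-0.7 True [ 1.19  0.31 -0.7   2.05 -0.16  0.51  2.41] ok
-0.9 True [ 1.35  0.36 -0.9   2.05  0.03  0.51  2.25] ok
-1.1 True [ 1.49  0.45 -1.1   2.05  0.27  0.53  2.03] ok
-1.3 True [ 1.6   0.59 -1.3   2.04  0.58  0.6   1.78] ok
```

```bash
cat > st.py <<'E'
from ik import *; from mv import *
s=ctrl.sense();p,R=axes();q=s["joint_positions"]
off=np.array([.5965,-.0138,.06])-[.5295,-.0259,.1861]
R0=Ro.from_euler('xyz',[2.7024,.0074,1.7395]).as_matrix()
print("t",round(s["time_s"],2),"p",p.round(4),"o",s["orientation"].round(4),"q",q.round(3),"F",s["force"].round(1))
dR=R@R0.T; print("dev(deg, world)",np.degrees(Ro.from_matrix(dR).as_rotvec()).round(2),"cup feet",(p-R@ (R0.T@-off)).round(4))
print("10mm units x,y,z:",*[(R.T@(.01*e)/.5).round(4) for e in np.eye(3)])
E
python3 -m creep '[[[-0.02,-0.0031,-0.0013],0,1],[[-0.02,-0.0031,-0.0013],0,1],[[-0.02,-0.0031,-0.0013],0,1],[[0,0,0],0,1]]'; python3 st.py
```

```text
time_s: 11.9
ee_pos: [0.5293, -0.1925, 0.2698]
orientation: [2.704, 0.009, 1.739]
force: [-1.0, -0.0, -4.7]
gripper_width: 0.0137
t 11.9 p [ 0.5293 -0.1925  0.2698] o [2.7036 0.0085 1.7386] q [-0.22   0.071  0.715  2.083 -0.478  0.699  2.547] F [-1.  -0.  -4.7]
dev(deg, world) [-0.08  0.06 -0.05] cup feet [ 0.5962 -0.1806  0.1436]
10mm units x,y,z: [-0.0033  0.0178  0.0084] [0.0197 0.0031 0.0013] [-0.0002  0.0085 -0.0181]
```

Now into the j7 limit region, in small steps.

```bash
python3 -m creep '[[[-0.02,-0.0031,-0.0013],0,1],[[-0.02,-0.0031,-0.0013],0,1],[[0,0,0],0,1]]'; python3 st.py
```

```text
time_s: 12.15
ee_pos: [0.5288, -0.2098, 0.2697]
orientation: [2.704, 0.008, 1.736]
force: [-1.3, -0.7, -4.7]
gripper_width: 0.0136
t 12.15 p [ 0.5288 -0.2098  0.2697] o [2.704  0.0076 1.7365] q [ 0.027  0.085  0.495  2.061 -0.477  0.709  2.571] F [-1.3 -0.7 -4.7]
dev(deg, world) [-0.03  0.09 -0.17] cup feet [ 0.5956 -0.1979  0.1435]
10mm units x,y,z: [-0.0033  0.0179  0.0084] [0.0197 0.0031 0.0013] [-0.0002  0.0085 -0.0181]
```

```bash
python3 -m creep '[[[0,0,0],0.02,1],[[-0.01,-0.0016,-0.0007],0,1],[[-0.01,-0.0016,-0.0007],0,1],[[-0.01,-0.0016,-0.0007],0,1],[[0,0,0],0,1]]'; python3 st.py
```

```text
time_s: 12.57
ee_pos: [0.5293, -0.2234, 0.2702]
orientation: [2.703, -0.001, 1.72]
force: [0.0, -1.3, -4.2]
gripper_width: 0.0138
t 12.57 p [ 0.5293 -0.2234  0.2702] o [ 2.7034e+00 -1.1000e-03  1.7198e+00] q [ 0.218  0.098  0.323  2.039 -0.472  0.716  2.567] F [ 0.  -1.3 -4.2]
dev(deg, world) [ 0.47  0.13 -1.13] cup feet [ 0.5962 -0.2116  0.144 ]
10mm units x,y,z: [-0.003   0.0179  0.0084] [0.0198 0.0027 0.0013] [ 0.      0.0085 -0.0181]
```

Run:
```python
from h import *; from rig import grab_frame
import pickle
W=pickle.load(open("w7.pkl","rb"))
for W,box in((W,(155,95,300,210)),):
  m=mask(W,(18,150,90),(32,255,255),box)
  n,l,st,_=cv2.connectedComponentsWithStats(m)
  cs,hi=cv2.findContours(m,cv2.RETR_CCOMP,cv2.CHAIN_APPROX_NONE)
  # inner hole of rim
  for c,h in zip(cs,hi[0]):
    if len(c)>150: 
        P=toz(W,c[:,0],.11); print(h[3],len(c),circ(P))
T=grab_frame("top"); m=mask(T,(18,120,90),(32,255,255),(370,155,420,210)); P=toz(T,pts(m),.11)
for _ in range(6):
    c,e=circ(P,.056); r=np.hypot(*(P[:,:2]-c).T); P=P[abs(r-.056)<.004]
print("top",c,e,len(P))
W=grab_frame("wrist"); pickle.dump(W,open("w8.pkl","wb")); cv2.imwrite("pics/w8.png",W["frame"][:,:,::-1]); cv2.imwrite("pics/top8.png",cv2.resize(T["frame"][130:230,300:440,::-1],None,fx=5,fy=5))
```

```text
-1 539 (array([ 0.59275124, -0.24245195,  0.06075996]), np.float64(0.0035174285602734816))
2 292 (array([ 0.59412874, -0.24359014,  0.05209887]), np.float64(0.00043374116226587345))
top [ 0.5963069 -0.24183  ] 0.0018458802377649798 72
```

View pics/w8.png

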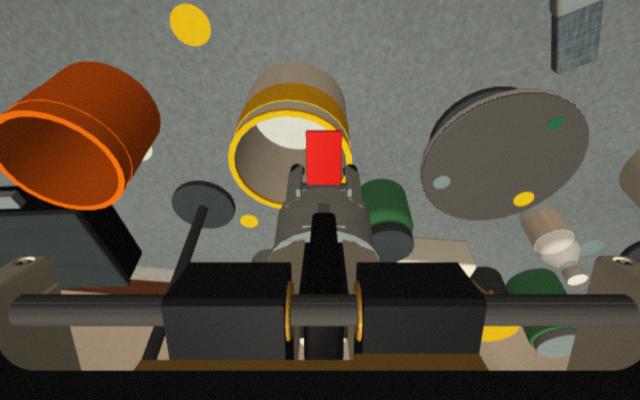

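View pics/top8.png

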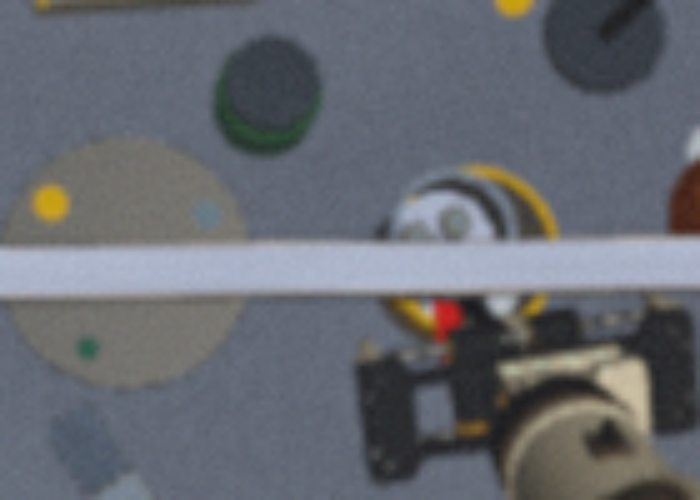

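```bash
python3 -m creep '[[[-0.0102,-0.0018,-0.0009],0,1],[[-0.0102,-0.0018,-0.0009],0,1],[[-0.0102,-0.0018,-0.0009],0,1],[[0,0,0],0,1]]'; python3 st.py;  python3 -m creep '[[[-0.0102,-0.0018,-0.0009],0,1],[[-0.0102,-0.0018,-0.0009],0,1],[[-0.0102,-0.0018,-0.0009],0,1],[[0,0,0],0,1],[[0,0,0],0,1]]'; python3 st.py
```

```text
time_s: 13.0
ee_pos: [0.5287, -0.2394, 0.2704]
orientation: [2.703, -0.001, 1.72]
force: [0.5, 0.1, -4.8]
gripper_width: 0.0138
t 13.0 p [ 0.5287 -0.2394  0.2704] o [ 2.7031e+00 -7.0000e-04  1.7200e+00] q [ 0.478  0.114  0.079  2.015 -0.445  0.72   2.568] F [ 0.5  0.1 -4.8]
dev(deg, world) [ 0.45  0.11 -1.12] cup feet [ 0.5957 -0.2276  0.1443]
10mm units x,y,z: [-0.003   0.0179  0.0084] [0.0198 0.0027 0.0013] [ 0.      0.0085 -0.0181]
time_s: 13.42
ee_pos: [0.5279, -0.2544, 0.2704]
orientation: [2.703, -0.001, 1.72]
force: [-0.4, -0.3, -4.2]
gripper_width: 0.014
t 13.42 p [ 0.5279 -0.2544  0.2704] o [ 2.7033e+00 -1.4000e-03  1.7202e+00] q [ 0.676  0.134 -0.105  1.991 -0.417  0.725  2.569] F [-0.4 -0.3 -4.2]
dev(deg, world) [ 0.49  0.13 -1.1 ] cup feet [ 0.5948 -0.2425  0.1442]
10mm units x,y,z: [-0.003   0.0179  0.0084] [0.0198 0.0027 0.0013] [ 0.      0.0085 -0.0181]
```

```bash
python3 -m creep '[[[0,-0.0085,0.0181],0,1],[[0,-0.0085,0.0181],0,1],[[0,-0.0085,0.0181],0,1],[[0,-0.0085,0.0181],0,1],[[0,0,0],0,1]]'; python3 st.py
python3 - <<'E'
from h import *; from rig import grab_frame
W=grab_frame("wrist");cv2.imwrite("pics/w9.png",W["frame"][:,:,::-1]); T=grab_frame("side");cv2.imwrite("pics/s9.png",cv2.resize(T["frame"][150:290,250:420,::-1],None,fx=4,fy=4))
E
```

```text
time_s: 13.83
ee_pos: [0.5266, -0.2529, 0.2281]
orientation: [2.706, -0.004, 1.722]
force: [-0.3, 0.3, -5.1]
gripper_width: 0.0135
t 13.83 p [ 0.5266 -0.2529  0.2281] o [ 2.7063 -0.0042  1.7216] q [ 0.856  0.196 -0.309  2.032 -0.388  0.626  2.566] F [-0.3  0.3 -5.1]
dev(deg, world) [ 0.62  0.33 -1.03] cup feet [ 0.5931 -0.2407  0.1018]
10mm units x,y,z: [-0.003   0.0179  0.0083] [0.0198 0.0027 0.0013] [ 0.0001  0.0084 -0.0181]
```

View pics/w9.png

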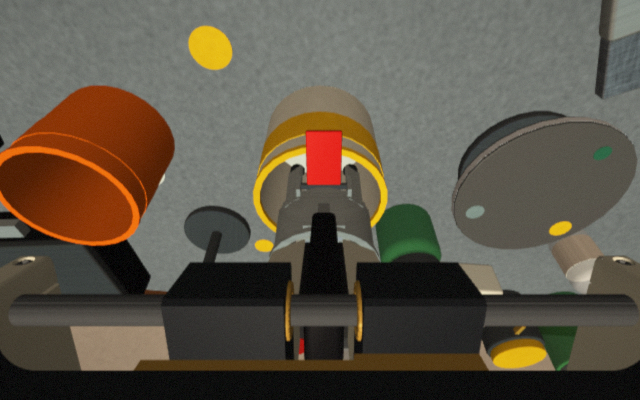

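View pics/s9.png

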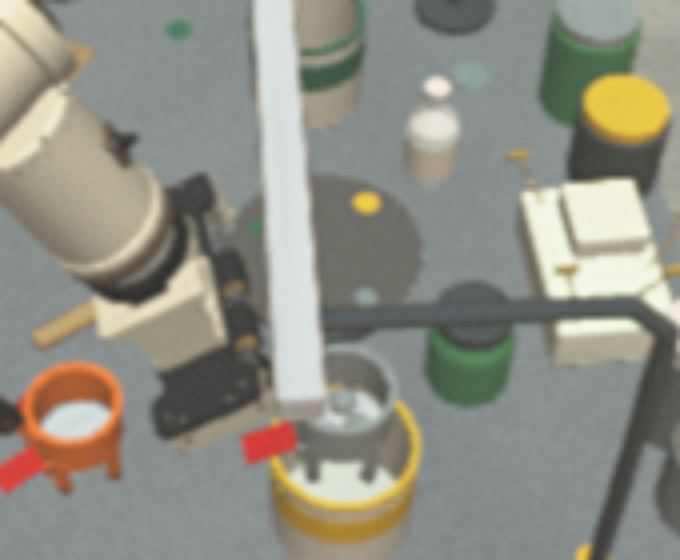

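```bash
python3 -m creep '[[[-0.0054,-0.003,0.0118],0,1],[[0,-0.0042,0.009],0,1],[[0,-0.0042,0.009],0,1],[[0,0,0],0,1],[[0,0,0],0,1]]'; python3 st.py
```

```text
time_s: 14.35
ee_pos: [0.5292, -0.2574, 0.2144]
orientation: [2.703, -0.002, 1.72]
force: [-0.4, -0.2, -5.9]
gripper_width: 0.0133
t 14.35 p [ 0.5292 -0.2574  0.2144] o [ 2.7032e+00 -1.5000e-03  1.7199e+00] q [ 0.901  0.226 -0.357  2.037 -0.375  0.588  2.566] F [-0.4 -0.2 -5.9]
dev(deg, world) [ 0.5   0.13 -1.12] cup feet [ 0.5962 -0.2455  0.0882]
10mm units x,y,z: [-0.003   0.0179  0.0084] [0.0198 0.0027 0.0013] [ 0.      0.0085 -0.0181]
```

```bash
python3 -m creep '[[[0.0045,-0.0022,-0.001],0,1],[[0,-0.005,0.0108],0,1],[[0,-0.005,0.0108],0,1],[[0,0,0],0,1],[[0,0,0],0,1]]'; python3 st.py
```

```text
time_s: 14.77
ee_pos: [0.5279, -0.2553, 0.2024]
orientation: [2.703, -0.001, 1.72]
force: [-0.2, 0.2, -4.0]
gripper_width: 0.0138
t 14.77 p [ 0.5279 -0.2553  0.2024] o [ 2.7031e+00 -1.4000e-03  1.7201e+00] q [ 0.923  0.243 -0.386  2.052 -0.368  0.557  2.566] F [-0.2  0.2 -4. ]
dev(deg, world) [ 0.49  0.12 -1.11] cup feet [ 0.5948 -0.2434  0.0763]
10mm units x,y,z: [-0.003   0.0179  0.0084] [0.0198 0.0027 0.0013] [ 0.      0.0085 -0.0181]
```

```bash
python3 -m creep '[[[0,-0.005,0.0108],0,1],[[0,-0.005,0.0108],0,1],[[0,0,0],0,1],[[0,0,0],0,1]]'; python3 st.py
python3 - <<'E'
from h import *; from rig import grab_frame
W=grab_frame("wrist");cv2.imwrite("pics/w10.png",W["frame"][:,:,::-1]); T=grab_frame("side");cv2.imwrite("pics/s10.png",cv2.resize(T["frame"][190:300,280:400,::-1],None,fx=5,fy=5))
E
```

```text
time_s: 15.1
ee_pos: [0.5297, -0.2559, 0.1919]
orientation: [2.7, 0.001, 1.72]
force: [5.8, 1.5, 2.4]
gripper_width: 0.0135
t 15.1 p [ 0.5297 -0.2559  0.1919] o [2.7000e+00 8.0000e-04 1.7196e+00] q [ 0.94   0.263 -0.409  2.06  -0.361  0.527  2.566] F [5.8 1.5 2.4]
dev(deg, world) [ 0.4  -0.07 -1.14] cup feet [ 0.5971 -0.2443  0.066 ]
10mm units x,y,z: [-0.003   0.0179  0.0085] [0.0198 0.0027 0.0013] [-0.      0.0085 -0.0181]
```

View pics/w10.png

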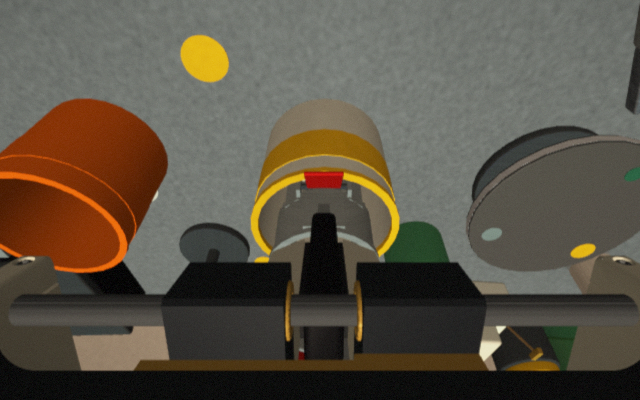

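View pics/s10.png

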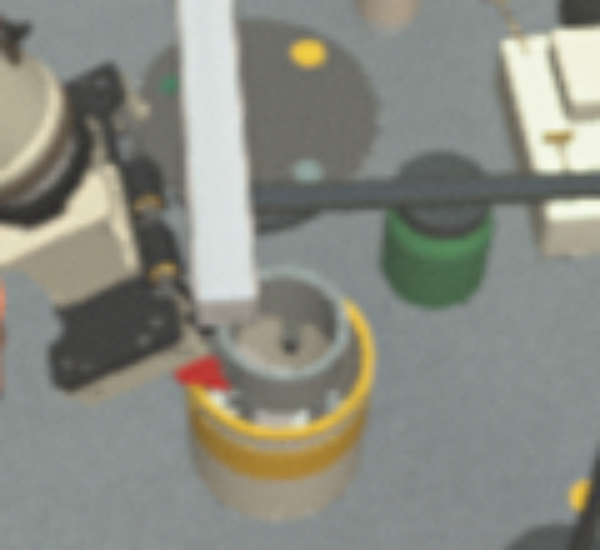

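```bash
python3 -m creep '[[[0,-0.0008,0.0018],0,1],[[0,0,0],0,1],[[0,0,0],0,1],[[0,0,0],0,1],[[0,0,0],0,1]]'; python3 st.py
python3 - <<'E'
from h import *; from rig import grab_frame
W=grab_frame("top");cv2.imwrite("pics/t11.png",cv2.resize(W["frame"][150:220,350:440,::-1],None,fx=8,fy=8)); T=grab_frame("side");cv2.imwrite("pics/s11.png",cv2.resize(T["frame"][230:300,300:380,::-1],None,fx=8,fy=8))
E
```

```text
time_s: 15.62
ee_pos: [0.5282, -0.2558, 0.1902]
orientation: [2.702, -0.0, 1.72]
force: [4.2, -0.7, 3.0]
gripper_width: 0.0139
t 15.62 p [ 0.5282 -0.2558  0.1902] o [ 2.7024e+00 -1.0000e-04  1.7197e+00] q [ 0.941  0.265 -0.409  2.062 -0.359  0.526  2.566] F [ 4.2 -0.7  3. ]
dev(deg, world) [ 0.42  0.07 -1.13] cup feet [ 0.5953 -0.2441  0.0641]
10mm units x,y,z: [-0.003   0.0179  0.0084] [0.0198 0.0027 0.0013] [ 0.      0.0085 -0.0181]
```

View pics/t11.png

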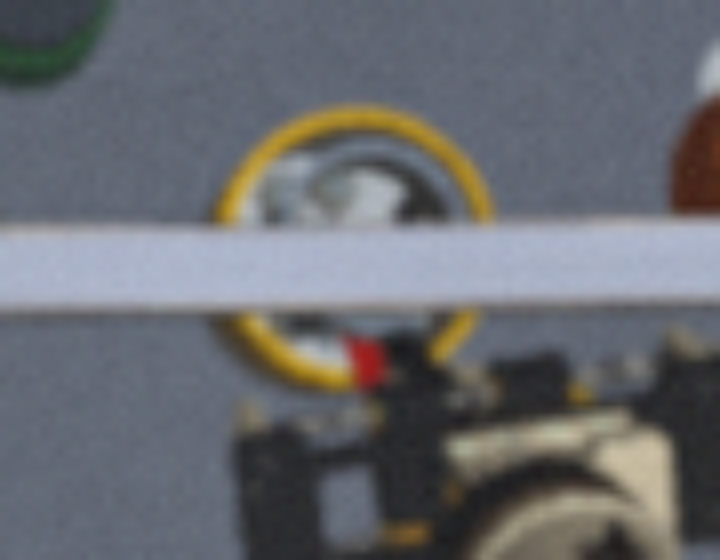

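View pics/s11.png

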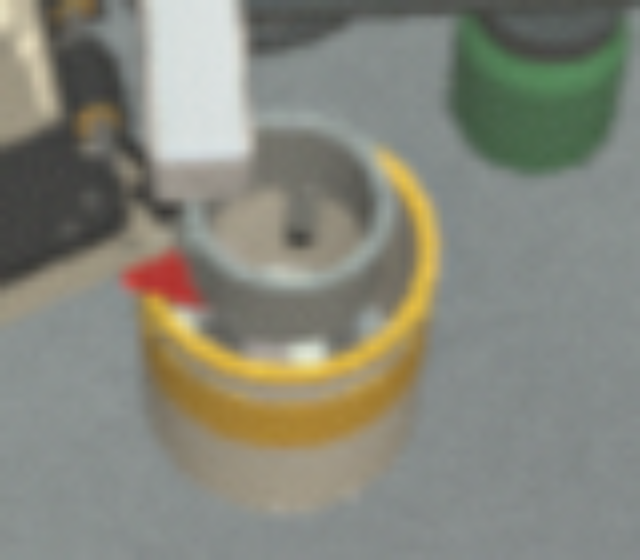

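```bash
python3 -m creep '[[[0,0.0051,-0.0108],0,1],[[0,0.0051,-0.0108],0,1],[[0,0.0085,-0.0181],0,1],[[0,0.0085,-0.0181],0,1],[[0,0.0085,-0.0181],0,1]]'; python3 st.py;python3 -m creep '[[[0,0.0085,-0.0181],0,1],[[0,0.0085,-0.0181],0,1],[[0,0.0085,-0.0181],0,1],[[0,0.0085,-0.0181],0,1],[[0,0,0],0,1]]'; python3 st.py
python3 - <<'E'
from h import *; from rig import grab_frame
W=grab_frame("wrist");cv2.imwrite("pics/w12.png",W["frame"][:,:,::-1]);W=grab_frame("top");cv2.imwrite("pics/t12.png",cv2.resize(W["frame"][150:220,350:440,::-1],None,fx=8,fy=8)); T=grab_frame("side");cv2.imwrite("pics/s12.png",cv2.resize(T["frame"][210:300,280:380,::-1],None,fx=6,fy=6))
E
```

```text
time_s: 16.13
ee_pos: [0.5258, -0.2542, 0.2309]
orientation: [2.707, -0.004, 1.721]
force: [0.4, 0.6, -4.2]
gripper_width: 0.0135
t 16.13 p [ 0.5258 -0.2542  0.2309] o [ 2.7071 -0.0041  1.721 ] q [ 0.944  0.201 -0.403  2.026 -0.35   0.628  2.535] F [ 0.4  0.6 -4.2]
dev(deg, world) [ 0.61  0.37 -1.06] cup feet [ 0.5922 -0.242   0.1045]
10mm units x,y,z: [-0.003   0.0179  0.0083] [0.0198 0.0027 0.0013] [ 0.0001  0.0084 -0.0181]
time_s: 16.55
ee_pos: [0.5293, -0.2561, 0.2747]
orientation: [2.7, 0.002, 1.72]
force: [0.5, -1.0, -3.3]
gripper_width: 0.0136
t 16.55 p [ 0.5293 -0.2561  0.2747] o [2.7003e+00 2.1000e-03 1.7200e+00] q [ 0.947  0.147 -0.399  1.977 -0.345  0.716  2.508] F [ 0.5 -1.  -3.3]
dev(deg, world) [ 0.32 -0.07 -1.11] cup feet [ 0.5966 -0.2446  0.1487]
10mm units x,y,z: [-0.003   0.0179  0.0085] [0.0198 0.0027 0.0012] [-0.      0.0085 -0.0181]
```

View pics/w12.png

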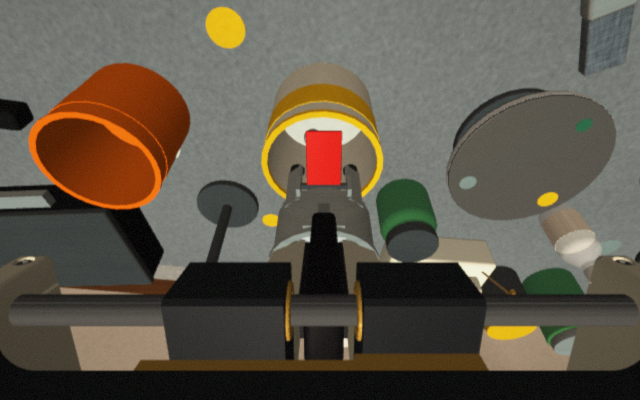

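View pics/t12.png

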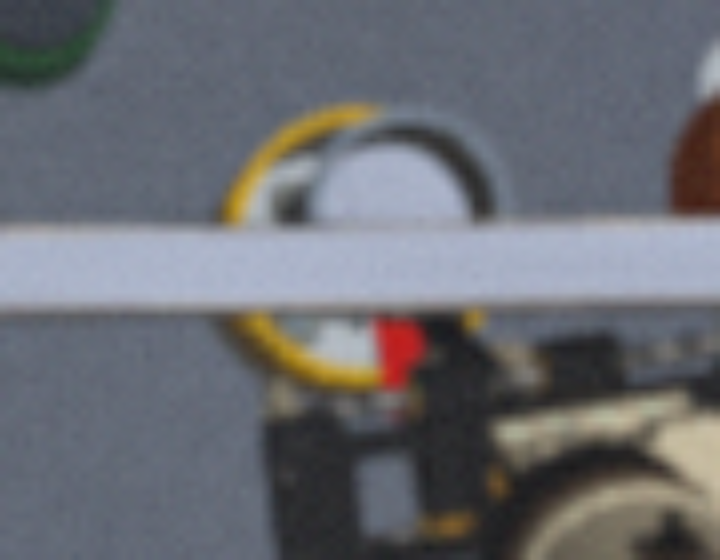

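View pics/s12.png

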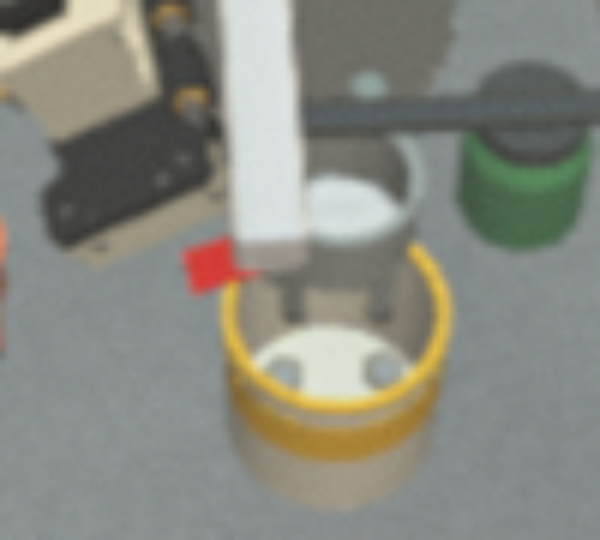

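```bash
python3 -m creep '[[[0.0469,0.0072,0.0035],0,1],[[0.0469,0.0072,0.0035],0,1],[[0.0469,0.0072,0.0035],0,1],[[0.0469,0.0072,0.0035],0,1],[[0.0469,0.0072,0.0035],0,1]]'; python3 st.py;python3 -m creep '[[[0.0469,0.0072,0.0035],0,1],[[0.0469,0.0072,0.0035],0,1],[[0.0469,0.0072,0.0035],0,1],[[0.0469,0.0072,0.0035],0,1],[[0,0,0],0,1]]'; python3 st.py
python3 - <<'E'
from h import *; from rig import grab_frame
T=grab_frame("side");cv2.imwrite("pics/s13.png",cv2.resize(T["frame"][150:300,250:420,::-1],None,fx=4,fy=4))
T=grab_frame("top");cv2.imwrite("pics/t13.png",cv2.resize(T["frame"][150:220,350:440,::-1],None,fx=8,fy=8))
T=grab_frame("wrist");cv2.imwrite("pics/w13.png",T["frame"][:,:,::-1])
E
```

```text
time_s: 17.12
ee_pos: [0.5296, -0.1351, 0.2706]
orientation: [2.705, -0.002, 1.72]
force: [0.1, 0.1, -2.2]
gripper_width: 0.014
t 17.12 p [ 0.5296 -0.1351  0.2706] o [ 2.7045e+00 -2.3000e-03  1.7201e+00] q [ 0.813  0.039 -0.488  2.1   -0.305  0.638  2.26 ] F [ 0.1  0.1 -2.2]
dev(deg, world) [ 0.53  0.21 -1.11] cup feet [ 0.5964 -0.1231  0.1443]
10mm units x,y,z: [-0.003   0.0179  0.0084] [0.0198 0.0027 0.0013] [ 0.      0.0085 -0.0181]
time_s: 17.53
ee_pos: [0.5312, -0.0354, 0.2706]
orientation: [2.705, -0.003, 1.727]
force: [-0.3, 0.4, -3.4]
gripper_width: 0.014
t 17.53 p [ 0.5312 -0.0354  0.2706] o [ 2.705  -0.0028  1.7274] q [ 0.696 -0.013 -0.597  2.147 -0.21   0.592  1.974] F [-0.3  0.4 -3.4]
dev(deg, world) [ 0.55  0.24 -0.69] cup feet [ 0.5979 -0.0229  0.1443]
10mm units x,y,z: [-0.0031  0.0179  0.0083] [0.0198 0.0028 0.0014] [ 0.0001  0.0085 -0.0181]
```

View pics/s13.png

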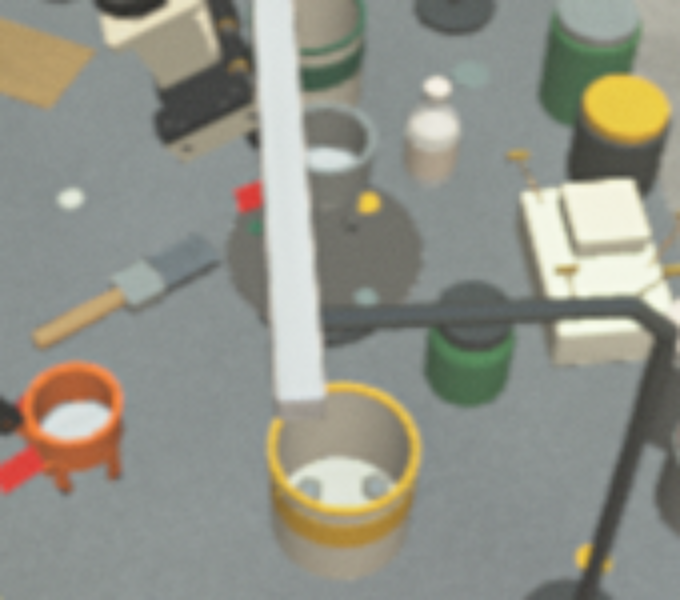

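View pics/t13.png

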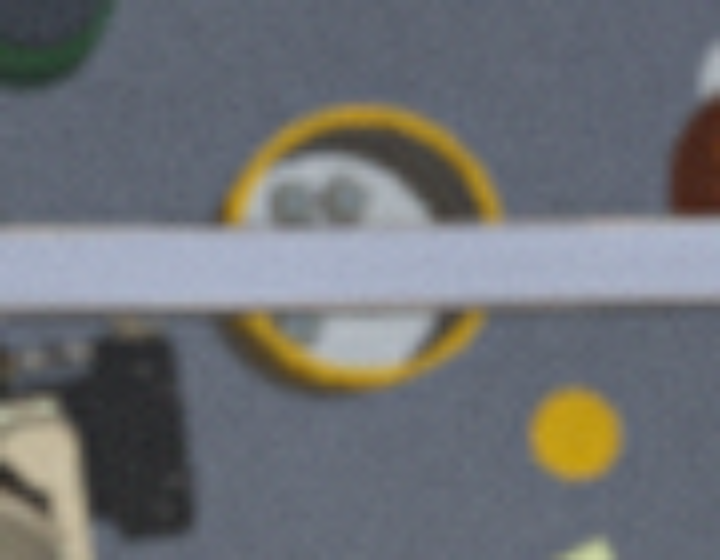

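View pics/w13.png

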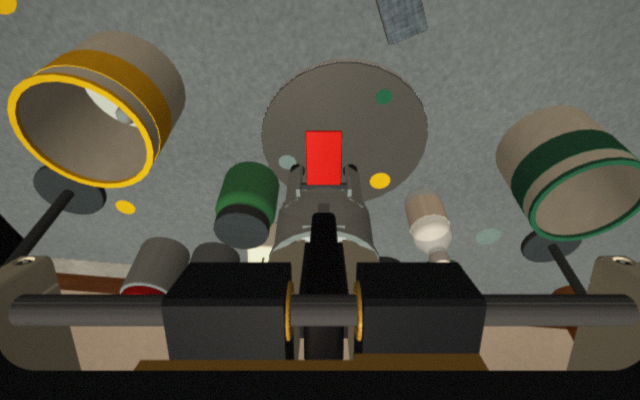

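```bash
python3 -m creep '[[[0.033,0.0084,0.004],0,1],[[0,0,0],-0.012,1],[[0,0,0],0,1],[[0,0,0],0,1]]'; python3 st.py
```

```text
time_s: 18.02
ee_pos: [0.5343, -0.0256, 0.2712]
orientation: [2.703, 0.004, 1.73]
force: [-0.8, 0.3, -3.8]
gripper_width: 0.0138
t 18.02 p [ 0.5343 -0.0256  0.2712] o [2.7035 0.0043 1.7303] q [ 0.681 -0.012 -0.612  2.145 -0.179  0.585  1.927] F [-0.8  0.3 -3.8]
dev(deg, world) [ 0.16  0.09 -0.53] cup feet [ 0.6012 -0.0137  0.145 ]
10mm units x,y,z: [-0.0032  0.0179  0.0084] [0.0197 0.0029 0.0013] [-0.0001  0.0085 -0.0181]
```

```bash
python3 -m creep '[[[0.0155,0.0005,0.0002],0,1],[[0,0,0],-0.006,1],[[0,-0.0085,0.0181],0,1],[[0,-0.0085,0.0181],0,1],[[0,-0.0085,0.0181],0,1]]'; python3 st.py; python3 -m creep '[[[0,-0.0085,0.0181],0,1],[[0,-0.0085,0.0181],0,1],[[0,-0.0085,0.0181],0,1],[[0,0,0],0,1],[[0,0,0],0,1]]'; python3 st.py
```

```text
time_s: 18.43
ee_pos: [0.5336, -0.0171, 0.2414]
orientation: [2.702, 0.008, 1.737]
force: [-0.3, -0.3, -2.9]
gripper_width: 0.0137
t 18.43 p [ 0.5336 -0.0171  0.2414] o [2.7024 0.0077 1.7372] q [ 0.662  0.032 -0.631  2.185 -0.125  0.502  1.871] F [-0.3 -0.3 -2.9]
dev(deg, world) [-0.02 -0.   -0.13] cup feet [ 0.6006 -0.0052  0.1153]
10mm units x,y,z: [-0.0033  0.0178  0.0084] [0.0197 0.0031 0.0013] [-0.0002  0.0085 -0.0181]
time_s: 18.85
ee_pos: [0.5331, -0.0171, 0.2111]
orientation: [2.704, 0.006, 1.737]
force: [1.0, -0.1, -3.4]
gripper_width: 0.0138
t 18.85 p [ 0.5331 -0.0171  0.2111] o [2.7041 0.0064 1.7373] q [ 0.643  0.087 -0.627  2.218 -0.062  0.423  1.818] F [ 1.  -0.1 -3.4]
dev(deg, world) [ 0.04  0.11 -0.13] cup feet [ 0.5999 -0.005   0.0849]
10mm units x,y,z: [-0.0033  0.0179  0.0084] [0.0197 0.0031 0.0013] [-0.0001  0.0085 -0.0181]
```

```bash
python3 -m creep '[[[0,-0.0075,0.016],0,1],[[0,-0.0075,0.016],0,1],[[0,0,0],0,1],[[0,0,0],0,1]]'; python3 st.py
python3 - <<'E'
from h import *; from rig import grab_frame
T=grab_frame("wrist");cv2.imwrite("pics/w14.png",T["frame"][:,:,::-1])
T=grab_frame("top");cv2.imwrite("pics/t14.png",cv2.resize(T["frame"][145:225,285:375,::-1],None,fx=7,fy=7))
E
```

```text
time_s: 19.18
ee_pos: [0.5329, -0.017, 0.193]
orientation: [2.705, 0.006, 1.737]
force: [0.5, -0.4, -3.0]
gripper_width: 0.0137
t 19.18 p [ 0.5329 -0.017   0.193 ] o [2.7045 0.0064 1.7375] q [ 0.623  0.121 -0.616  2.236 -0.015  0.375  1.777] F [ 0.5 -0.4 -3. ]
dev(deg, world) [ 0.03  0.13 -0.12] cup feet [ 0.5996 -0.005   0.0668]
10mm units x,y,z: [-0.0033  0.0179  0.0084] [0.0197 0.0031 0.0013] [-0.0001  0.0085 -0.0181]
```

View pics/w14.png

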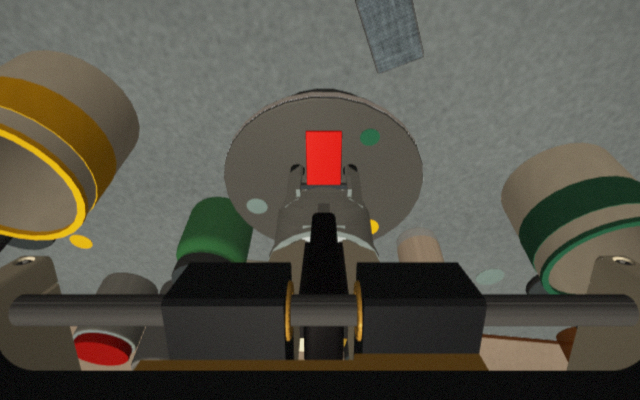

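View pics/t14.png

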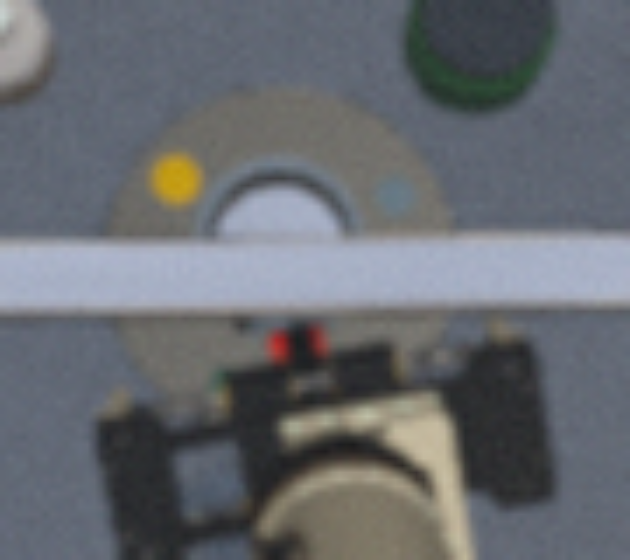

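```bash
python3 -m creep '[[[0,-0.0042,0.009],0,1],[[0,0,0],0,1],[[0,0,0],0,1]]'; python3 st.py; python3 -m creep '[[[0,-0.0013,0.0027],0,1],[[0,0,0],0,1],[[0,0,0],0,1]]'; python3 st.py
```

```text
time_s: 19.53
ee_pos: [0.5334, -0.0172, 0.1886]
orientation: [2.703, 0.007, 1.737]
force: [0.1, 0.0, -2.8]
gripper_width: 0.0136
t 19.53 p [ 0.5334 -0.0172  0.1886] o [2.7034 0.007  1.7373] q [ 6.160e-01  1.300e-01 -6.110e-01  2.241e+00 -1.000e-03  3.620e-01
  1.765e+00] F [ 0.1  0.  -2.8]
dev(deg, world) [ 0.01  0.06 -0.13] cup feet [ 0.6002 -0.0052  0.0625]
10mm units x,y,z: [-0.0033  0.0179  0.0084] [0.0197 0.0031 0.0013] [-0.0001  0.0085 -0.0181]
time_s: 19.78
ee_pos: [0.5335, -0.0172, 0.1874]
orientation: [2.703, 0.007, 1.737]
force: [-0.1, -0.4, -3.5]
gripper_width: 0.0137
t 19.78 p [ 0.5335 -0.0172  0.1874] o [2.703  0.0072 1.7372] q [ 0.614  0.133 -0.609  2.242  0.003  0.358  1.761] F [-0.1 -0.4 -3.5]
dev(deg, world) [ 0.01  0.03 -0.13] cup feet [ 0.6005 -0.0053  0.0612]
10mm units x,y,z: [-0.0033  0.0178  0.0084] [0.0197 0.0031 0.0013] [-0.0001  0.0085 -0.0181]
```

```bash
python3 -m creep '[[[0,-0.0011,0.0023],0,1],[[0,0,0],0,1],[[0,0,0],0,1]]'; python3 -m creep '[[[0,-0.0006,0.0012],0,1],[[0,0,0],0,1],[[0,0,0],0,1]]'; python3 st.py
```

```text
time_s: 20.03
ee_pos: [0.5339, -0.0174, 0.1865]
orientation: [2.702, 0.008, 1.737]
force: [-1.3, -0.0, 2.6]
gripper_width: 0.0141
time_s: 20.28
ee_pos: [0.5341, -0.0175, 0.1865]
orientation: [2.702, 0.008, 1.737]
force: [-7.1, -1.2, 9.8]
gripper_width: 0.0139
t 20.28 p [ 0.5341 -0.0175  0.1865] o [2.7015 0.0082 1.737 ] q [ 0.611  0.135 -0.607  2.243  0.009  0.353  1.757] F [-7.1 -1.2  9.8]
dev(deg, world) [-0.04 -0.06 -0.14] cup feet [ 0.6013 -0.0056  0.0604]
10mm units x,y,z: [-0.0033  0.0178  0.0084] [0.0197 0.0031 0.0013] [-0.0002  0.0085 -0.0181]
```

```bash
python3 -m creep '[[[0,0.0005,-0.001],0,1],[[0,0,0],0,1]]'; python3 -m creep '[[[0,0,0],0,0.6],[[0,0,0],0,0.4],[[0,0,0],0,0.2],[[0,0,0],0,0],[[0,0,0],0,0]]'; python3 st.py;  python3 -m creep '[[[0,0,0],0,-0.3],[[0,0,0],0,-0.3],[[0,0,0],0,-0.3],[[0,0,0],0,-0.3],[[0,0,0],0,-0.3]]'
python3 - <<'E'
from h import *; from rig import grab_frame
T=grab_frame("wrist");cv2.imwrite("pics/w15.png",T["frame"][:,:,::-1])
E
```

```text
time_s: 20.45
ee_pos: [0.534, -0.0174, 0.1865]
orientation: [2.702, 0.008, 1.737]
force: [-3.8, -0.5, 3.5]
gripper_width: 0.0136
time_s: 20.87
ee_pos: [0.5337, -0.0172, 0.1861]
orientation: [2.703, 0.007, 1.737]
force: [0.8, 0.5, -0.3]
gripper_width: 0.0402
t 20.87 p [ 0.5337 -0.0172  0.1861] o [2.7026 0.0071 1.7373] q [ 0.612  0.136 -0.608  2.243  0.007  0.354  1.758] F [ 0.8  0.5 -0.3]
dev(deg, world) [ 0.01  0.02 -0.12] cup feet [ 0.6007 -0.0052  0.0599]
10mm units x,y,z: [-0.0033  0.0178  0.0084] [0.0197 0.0031 0.0013] [-0.0001  0.0085 -0.0181]
time_s: 21.28
ee_pos: [0.5335, -0.0173, 0.186]
orientation: [2.703, 0.007, 1.737]
force: [0.3, 0.5, -0.2]
gripper_width: 0.0597
```

View pics/w15.png

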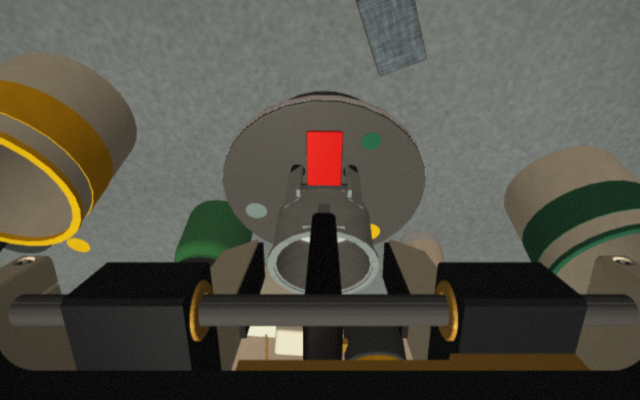

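Released and standing. Back off along the tool axis (straight −z).

```bash
python3 -m creep '[[[0,0,-0.02],0,-0.3],[[0,0,-0.04],0,-0.3],[[0,0,-0.06],0,-0.3],[[0,0,-0.06],0,-0.3],[[0,0,-0.06],0,-0.3]]'; python3 st.py;  python3 -m creep '[[[0,0,-0.06],0,-0.3],[[0,0,-0.06],0,-0.3],[[0,0,-0.06],0,-0.3],[[0,0,0],0,-0.3],[[0,0,0],0,-0.3]]'; python3 st.py
python3 - <<'E'
from h import *; from rig import grab_frame; import pickle
d={}
for n in("wrist","side","top"):
  f=grab_frame(n);d[n]=f;cv2.imwrite(f"pics/{n}16.png",f["frame"][:,:,::-1])
pickle.dump(d,open("f16.pkl","wb"))
cv2.imwrite("pics/topz16.png",cv2.resize(d["top"]["frame"][130:280,220:430,::-1],(784,560),interpolation=cv2.INTER_CUBIC))
E
```

```text
time_s: 21.75
ee_pos: [0.4824, -0.0244, 0.2955]
orientation: [2.703, 0.006, 1.738]
force: [1.0, -0.9, 0.1]
gripper_width: 0.0599
t 21.75 p [ 0.4824 -0.0244  0.2955] o [2.703  0.0062 1.7381] q [ 0.748 -0.177 -0.6    2.207 -0.353  0.684  2.103] F [ 1.  -0.9  0.1]
dev(deg, world) [ 0.06  0.05 -0.08] cup feet [ 0.5493 -0.0123  0.1694]
10mm units x,y,z: [-0.0033  0.0178  0.0084] [0.0197 0.0031 0.0013] [-0.0001  0.0085 -0.0181]
time_s: 22.17
ee_pos: [0.4543, -0.027, 0.3599]
orientation: [2.701, 0.01, 1.743]
force: [0.4, -0.6, -1.4]
gripper_width: 0.0598
t 22.17 p [ 0.4543 -0.027   0.3599] o [2.7006 0.01   1.7428] q [ 0.582 -0.298 -0.391  2.157 -0.335  0.864  2.096] F [ 0.4 -0.6 -1.4]
dev(deg, world) [-0.13 -0.13  0.19] cup feet [ 0.5216 -0.015   0.2339]
10mm units x,y,z: [-0.0034  0.0178  0.0084] [0.0197 0.0032 0.0013] [-0.0002  0.0085 -0.0181]
```

View pics/wrist16.png

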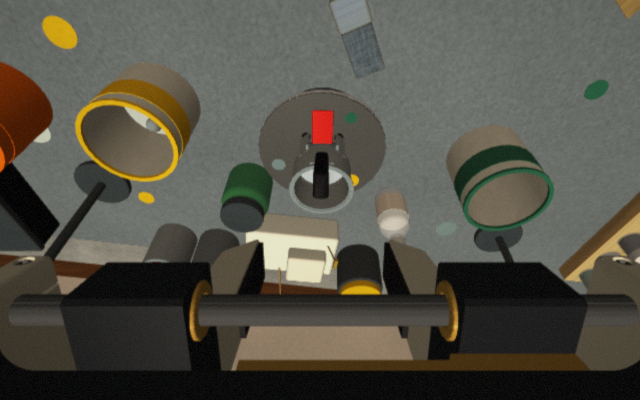

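View pics/side16.png

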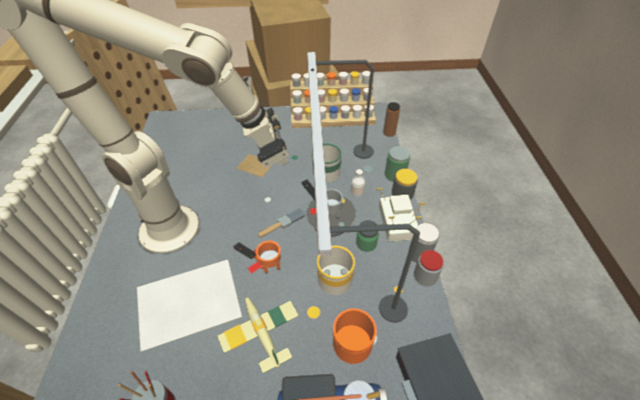

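View pics/topz16.png

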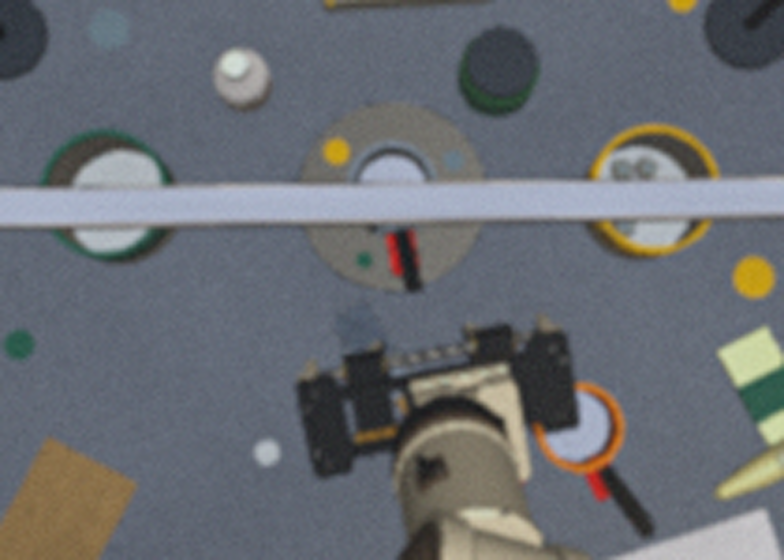

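Run:
```python
from h import *; import pickle
d=pickle.load(open("f16.pkl","rb")); W=d["wrist"]
a=W["frame"][80:220,250:395,::-1]; cv2.imwrite("pics/wz16.png",cv2.resize(a,None,fx=4,fy=4,interpolation=cv2.INTER_CUBIC))
T=d["top"]; T0=pickle.load(open("f0.pkl","rb"))[0]
for f in(T0,T):
  m=mask(f,(18,120,90),(32,255,255),(370,155,420,210)); P=toz(f,pts(m),.11)
  for _ in range(6):
    c,e=circ(P,.056); r=np.hypot(*(P[:,:2]-c).T); P=P[abs(r-.056)<.004]
  print(c,e,len(P))
```

```text
[ 0.59521539 -0.24205976] 0.0017322731841450051 154
[ 0.59485561 -0.24531584] 0.0017046461562141126 151
```

View pics/wz16.png

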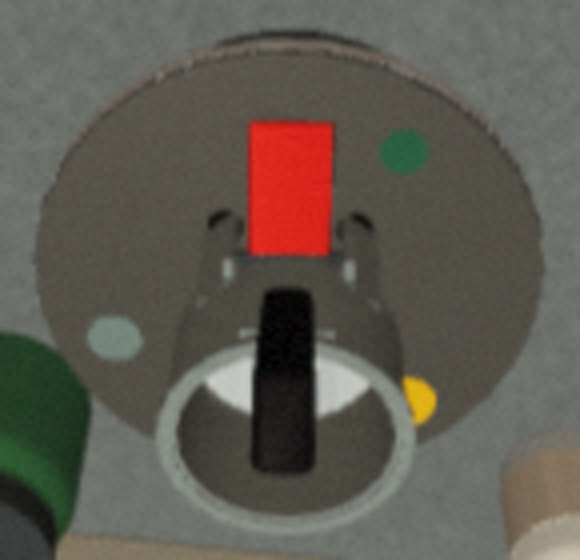

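Run:
```python
from h import *; import pickle
W=pickle.load(open("f16.pkl","rb"))["wrist"]
z=lambda p:np.array(p,float)/4-.375+[250,80]
P=toz(W,z([(35,260),(55,180),(110,110),(180,65),(290,46),(400,68),(470,110),(525,185),(543,265),(525,330),(490,385),(60,330),(95,385)]),.06);s=circ(P);print("stand",s)
P=toz(W,z([(157,440),(170,390),(200,357),(240,342),(340,345),(385,365),(415,430),(400,485),(355,520),(285,533),(215,517),(175,485)]),.14);c=circ(P);print("cup",c,(c[0]-s[0])[:2])
```

```text
stand (array([ 0.59633171, -0.00646669,  0.08767645]), np.float64(0.00040876336871130295))
cup (array([ 0.60041176, -0.00581187,  0.04094754]), np.float64(0.0004100723022946295)) [0.00408005 0.00065482]
```

```bash
python3 -c "
from rig import job; print(job.sign_off())"
```

```text
the job is handed in; nothing more can be done
None
```

The job is done and handed in at about 22 s of the 58 s allowed. All three balls are in the yellow pot, and the empty cup stands upright and shut on the stand.

**How it was done**
- **Tilt:** the move rows can only turn the tool about its own axis. I got the 25° tilt in free space by pushing the arm up against joint 6's limit until the tool leaned along the handle.
- **Pour:** I carried the cup level, within about 0.6° of upright. I pressed the tab on the rim until the feet were about 45 mm below it, waited, lifted, and put the cup back on the stand.

**Last checks**
- **Balls:** the top view shows all three in the yellow pot. The cup's bottom is clear white with no balls on it, and shut.
- **Cup position:** it is 1 to 4 mm from the stand's middle. The last wrist picture alone gives 4 mm. The stand centre measured earlier gives about 1 mm.
- **Robot:** the fingers are clear of the cup and the force is near zero.
- **Other things:** everything in view looks where it was at the start. I compared only the yellow pot numerically.

**Doubtful points**
- **Yellow pot:** the top view puts it about 3 mm further in −y than at the start. That is close to the measuring error, but pressing the tab may have nudged it slightly.
- **Joint 7:** it read 2.571 rad once, against a stated range of 2.57, while I carried the cup to the pot. Later readings stayed just below 2.57.

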